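# Fit the filter and lock the bayonet cap on a dust extractor

## Task

Put the filter cartridge, stem up, into the sloping port of the bench dust extractor. Close the port with the bayonet cap: both studs down through the notches, then turned clockwise as far as it goes so that the ramps cam it tight on the cartridge. Then throw the extractor's switch lever fully over to on, let go of everything, and leave the other things on the bench where they are.

Things in the scene. Friction and masses are not known exactly. Their poses are not given: they have to be found in the camera images.
- extractor: bench dust extractor, fixed: a steel base plate 250 (x) x 240 (y) x 30 mm with a grey motor housing 100 mm high along its +x side (from x = +47 mm on), the sloping port at its front and the switch on its +y side. Origin: centre of the plate's underside, on the bench; x points from the port to the motor housing, z up
- port: the extractor's round aluminium port, fixed to it, 92 mm across outside, its axis leaning 25 degrees from vertical towards the extractor's -x side. Origin: centre of the rim (112 mm above the bench); z: the axis, out of the mouth; x: in the rim plane, up the slope (heading of the extractor's x). Two 6 mm thick tabs, flush with the rim, leave a 60 mm round opening with two opposite notches
- port_notch (a point): middle of one of the port's two notches, at the rim, 35 mm from the axis (the other is opposite): about 14 mm wide, reaching 41 mm from the axis, a dark rib outside the rim marks it. It lies 60 degrees anticlockwise (seen from outside; +60 about z) of the port's x axis. Turned 60 degrees clockwise from there the studs meet an end stop, lying along the port's x; the ramps push them 4 mm down
- port_seat (a point): centre of the sprung seat's place at the bottom of the port, on its axis, 48 mm below the rim. The bore is 60 mm across, widening to 82 mm in the upper 27 mm, under the tabs, where the studs turn
- seat (a joint): the sprung rubber seat at the bottom of the port, m of travel: 0 = up (unloaded, 48 mm below the rim), 0.008 = bottomed. About 2 N starts it moving, then 0.45 N per mm; about 0.004 when the cap is locked over the cartridge
- cartridge_center (a point): the filter cartridge, loose, standing on the bench: a pleated white drum 50 mm across and 30 mm high with grey rims, and on top a grey round stem 16 mm across and 29 mm high to hold it by; 59 mm high in all, about 70 g. The point is on its axis, half-way up (29.5 mm above its foot); z runs from foot to stem. On the seat, its drum's top is 18 mm below the port's rim and the stem's top 11 mm above the rim
- cap_center (a point): the bayonet cap, loose, standing on the bench: an aluminium cup upside down (52 mm across, 38 mm high) with a grip bar on top (60 long, 14 wide, 28 mm high) and two studs low on its sides; 66 mm high in all, about 130 g. The point is on its axis, 33 mm above the lower edge; z up, from open edge to bar; bar and studs both lie along x. Both ways round are alike
- cap_stud (a point): outer end of one of the cap's two opposite round steel studs, 8 mm thick, 74 mm tip to tip, 6 mm above the cap's lower edge. The cup is hollow below, 38 mm wide and 33 mm deep, to go over the cartridge's stem. Resting on the seated cartridge before it is turned, the cap's centre is 15 mm outside the rim on the port's axis; locked, about 11 mm
- lever (a joint): the switch lever on the extractor, rad: 0 = off (leaning to the extractor's -x), 1.0 = fully on (leaning to its +x). It takes about 1 N at its ball and stays where it is left
- lever_tip (a point): centre of the black ball (26 mm across) at the end of the switch lever; its pivot is 60 mm away, 82 mm above the bench. From off to on the ball travels 58 mm along the extractor's +x, on an arc that rises 7 mm half-way. The block under the lever is 85 mm high
- bowl: a wooden bowl 130 mm across with shell pieces in it; loose, to be left alone; origin at its underside
- burr_stand: a wooden block 60 x 150 x 30 mm holding upright burrs, 75 mm high in all; loose, to be left alone; origin at its underside
- pot_lid: a turned dark-wood lid 72 mm across with a small knob, 31 mm high; loose, to be left alone; origin at its underside
- bone_blank: a flat white bone blank 30 x 120 x 6 mm; loose, to be left alone; origin at its underside
- mallet: a wooden mallet lying down, about 300 mm long; loose, to be left alone; origin at its underside
- offcut: a plywood offcut 70 x 50 x 28 mm; loose, to be left alone; origin at its underside
- glue: a white bottle 40 mm across and 90 mm high; loose, to be left alone; origin at its underside
There are look-alikes about, which are no part of the job. Leave any turquoise look-alike of the part that bears cartridge_center alone. What is shaped like the part that bears cap_center but blue is not meant.

How it is judged (in metres and radians):
On the way, in this order (a step that is already met when the one before it is completed fails the run):
1. the cartridge stands in the port, stem outwards (z of cartridge_center in the frame of port below -0.014 m and distance between cartridge_center and port below 0.032 m and angle between the z axis of cartridge_center and the z axis of port, either way round below 0.2 rad and angle between cartridge_center's own z axis and vertical below 0.9 rad), for 0.2 s.
2. the cap is turned home and tight on the cartridge (angle between the x axis of cap_center and the x axis of port, either way round below 0.2 rad and angle between the z axis of cap_center and the z axis of port, either way round below 0.1 rad and distance between cap_center and port below 0.022 m and value of joint seat above 0.0025 m and z of cartridge_center in the frame of port below -0.014 m and distance between cartridge_center and port below 0.032 m and angle between the z axis of cartridge_center and the z axis of port, either way round below 0.2 rad), for 0.2 s.
3. the switch lever is on (value of joint lever above 0.8 rad), for 0.1 s.
At the end, for the whole second after the job is handed in: cartridge in the port, stem out (axis within 0.2 rad of the port's, centre over 14 mm inside the rim); cap locked on it and at rest: studs within 0.2 rad of the port's x, axis within 0.1 rad of the port's, centre within 22 mm of the rim's, seat pressed over 2.5 mm; lever beyond 0.8 rad (all of step 2 and angle between cartridge_center's own z axis and vertical below 0.9 rad and value of joint lever above 0.8 rad and linear speed of cap below 0.02 m/s); the robot touches nothing.
It fails at once if another thing on the bench is moved by more than 30 mm (distance of any of bowl, burr_stand, pot_lid, bone_blank, mallet, offcut, glue from where it was at the start of the episode above 0.03 m).
It also fails if it takes over 72 s, if anything falls off the work surface, if the arm or the gripper's body presses on something with over 40 N, if the wrist force passes 120 N, or if a joint passes its speed limit or range.

## Robot

A 7-joint arm with a two-finger parallel gripper is mounted at the origin on the work surface. World frame = base frame: x ahead of the robot, y to its left, z up, the work surface at z = 0. Lengths are in m, angles in degrees, forces in N, time in s.
With the tool pointing down it reaches from about 0.35 to 0.9 m from the base axis. Payload 8.1 kg.
Tool frame: the origin (TCP) lies on the mounting face of the last link; the fingertips stand 173 mm ahead of it and the grasp point (between the pads) lies 155 mm ahead of it; z points along the fingers, y is the direction in which the jaws open and shut (so a half turn about z gives the same grasp; the last joint's range is limited). The gripper opens to 85 mm and grips with 20 to 120 N. Pads are 22 mm wide; open, the fingers measure 114 mm over their backs; the gripper's body (76 mm by 85 mm) begins 54 mm behind the grasp point. The pads swing forward as they close: fully open they stand 13 mm farther back than shut.
Start: joints at [58.235, 24.895, 1.432, 90.138, -0.665, 64.973, -4.303], TCP at [0.273, -0.562, 0.405] pointing down, gripper open.
Joint ranges: [-149.89, 149.89], [-25.12, 119.58], [-72.63, 75.52], [4.76, 147.25], [-75.54, 255.54], [6.69, 114.76], [-157.13, 157.13]. Speed limits (degrees/s): [127.2, 127.2, 172.46, 172.46, 180, 180, 180].

## Interface

Orientations are given as [roll, pitch, yaw] about the fixed x, y, z axes, in that order (R = Rz(yaw) Ry(pitch) Rx(roll)).
In Python, from bench import sensors, cams, job gives the robot as it stands.
- The arm moves only by the tool step_arm, never from a script. Its argument "moves" is a list that holds one entry, the list of rows, each a list of 6 numbers: the shift along the tool's x, y, z in m, then the turn, a rotation vector about the tool's x, y, z in degrees. A call has 1 to 5 rows; each row shifts and turns the pose as measured when the row begins, along the tool's axes as they then stand; what a row does not reach is not made up. A row lasts 1/12 s, in which the tool goes at most 41.7 mm and 7.16 degrees, less where a joint would pass 70% of its speed; a pose out of reach is approached as far as the arm can. A call is refused whole if a number of a shift passes 0.0417 or a number of a turn 7.16, either way. A call with a gripper value outside its range is refused whole. "claw" is the closure, from 0 (fully open) to 1 (shut), set as the call begins (left out, the last holds). The fingers move at their own pace and stop on an object; "force" is the grip in N (left out, the last holds). Time passes only in rows, so rows that do not move let the fingers close. It gives the time, the measured TCP pose, the force and the opening at its end, in the units of the state.
- sensors.sense(): the state, without advancing time (a new reading comes with each control period).
- cams.grab_frame(name): name is "side" or "top" or "wrist"; returns a dict with "image" (420x560x3 uint8, red, green, blue), "fx", "fy", "cx", "cy" (pixels), "extrinsics" (4x4, takes a point from camera to world coordinates); the wrist camera has in their place "hand_eye" (4x4, takes a point from camera to tool coordinates, whose origin is the TCP and whose axes are the flange's). Camera axes: x right, y down, z forward; pixel columns grow to the right and rows downward; lengths in m; the calibration is good to about 2 mm. A picture is of the moment at which its call begins: read the wrist's pose just before it. There is no depth.
- job.finish_job(): hands the job in, once; it reports no verdict.
The state is a dict: "t": time; "joints": joint angles; "joint_vel": joint speeds; "tau": joint torques, N m; "position": TCP position; "tcp_rot": TCP orientation; "force": force on the tool from outside, world axes, zero at the start; "wrist_torque": the same for the moment, N m; "gripper_width": opening from 0.0 (shut) to 1.0 (fully open).
Only numpy, scipy, OpenCV 4.12 (cv2) and the standard library are available. Lean on these libraries where they do the work, as an engineer would, in place of code of your own. Each camera call takes 0.05 s, during which the arm holds its last target.

## Working session

There is one attempt and no reset: what is moved stays moved. The work goes in short steps, Python scripts to look and compute and a tool call to move; the robot and the scene stay as the last step left them, time stands still between calls to the robot, and variables do not carry over. Pictures are saved under pics/ and viewed, and the job is handed in when it is done.

Besides the shell and the picture viewer there is one more tool, called as a command line: name --argument value ..., lists and objects as JSON in quotes. step_arm: Moves the arm, as the interface text tells. Its arguments: {"type":"object","properties":{"moves":{"type":"array"},"claw":{"type":"number"},"force":{"type":"number"}},"required":["moves"]}

```bash
ls; mkdir -p pics
python3 - <<'E'
from bench import sensors, cams, job
import cv2,numpy as np
print(sensors.sense())
for n in ["side","top","wrist"]:
    f=cams.grab_frame(n)
    cv2.imwrite(f"pics/{n}0.png",f["image"][:,:,::-1])
    print(n,f["fx"],f["fy"],f["cx"],f["cy"],np.round(f.get("extrinsics",f.get("hand_eye")),4).tolist())
E
```

```text
pics
{'t': 0.0, 'joints': array([58.23563656, 24.93439429,  1.43065564, 90.19132777, -0.66496418,
       64.97377828, -4.30243494]), 'joint_vel': array([ 0.03246738, -0.01728812,  0.10343814, -0.02080625, -0.01316118,
       -0.01846572, -0.02622724]), 'tau': array([-5.03921328e-04, -6.70482516e+01,  1.02389038e+00, -3.16211414e+01,
        1.53707794e-02,  1.22754404e-02, -2.63501681e-05]), 'position': array([ 0.27272316, -0.56207672,  0.403933  ]), 'tcp_rot': array([-1.79909148e+02,  7.83985285e-03,  2.58823094e+01]), 'force': array([-0.19882415, -0.14991549, -1.08228193]), 'wrist_torque': array([ 0.05086061,  0.00592645, -0.03775061]), 'gripper_width': 1.0015588956241956}
side 458.6972664453904 458.6972664453904 273.8893037326178 212.01798809574908 [[-0.9836, 0.1048, -0.147, 0.748], [0.1796, 0.651, -0.7375, 1.0619], [0.0184, -0.7518, -0.6591, 1.0839], [0.0, 0.0, 0.0, 1.0]]
top 451.32605906151133 451.32605906151133 287.05688827725186 218.0968496166058 [[0.0096, -0.9958, 0.091, 0.4307], [-0.9999, -0.0102, -0.0059, -0.031], [0.0068, -0.091, -0.9958, 1.1806], [0.0, 0.0, 0.0, 1.0]]
wrist 299.25010586191434 299.25010586191434 276.7760882442747 204.82728389774297 [[-0.0014, -0.9637, -0.2668, 0.067], [1.0, -0.0011, -0.0013, 0.0002], [0.001, -0.2668, 0.9637, 0.0307], [0.0, 0.0, 0.0, 1.0]]
```

View pics/top0.png

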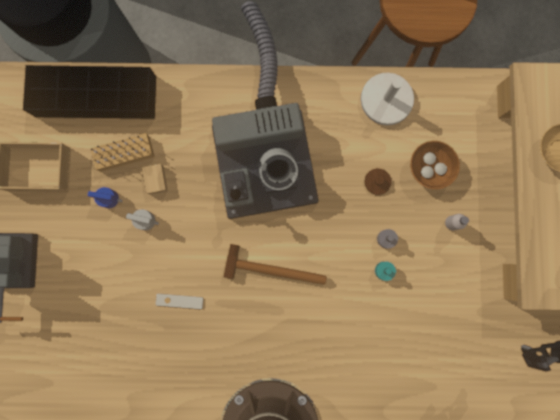

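View pics/side0.png

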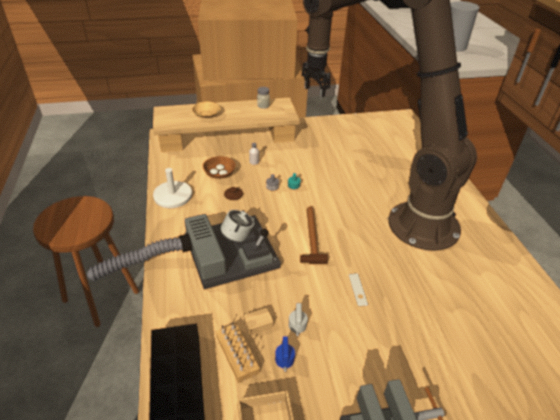

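View pics/wrist0.png

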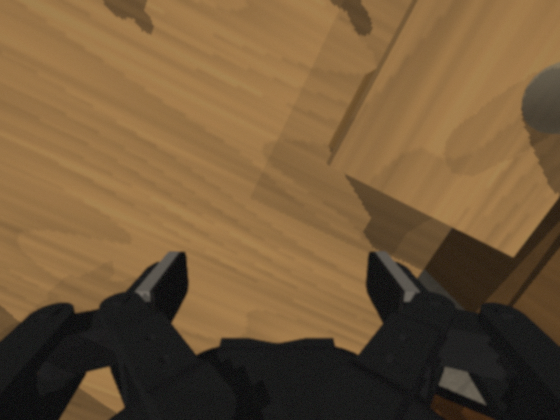

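```bash
cat > h.py <<'E'
from bench import sensors, cams, job
import cv2,numpy as np
from scipy.spatial.transform import Rotation as R
def ext(f):
    if "extrinsics" in f: return np.array(f["extrinsics"])
    s=sensors.sense(); T=np.eye(4);T[:3,:3]=R.from_euler('xyz',s["tcp_rot"],degrees=True).as_matrix();T[:3,3]=s["position"]
    return T@np.array(f["hand_eye"])
def grab(n):
    E=None
    if n=="wrist":
        s=sensors.sense()
    f=cams.grab_frame(n)
    if n=="wrist":
        T=np.eye(4);T[:3,:3]=R.from_euler('xyz',s["tcp_rot"],degrees=True).as_matrix();T[:3,3]=s["position"]
        f["E"]=T@np.array(f["hand_eye"])
    else: f["E"]=np.array(f["extrinsics"])
    return f
def ray(f,u,v):
    d=f["E"][:3,:3]@np.array([(u-f["cx"])/f["fx"],(v-f["cy"])/f["fy"],1.]);return f["E"][:3,3],d
def plane(f,u,v,z):
    o,d=ray(f,u,v);return o+d*(z-o[2])/d[2]
def proj(f,p):
    q=np.linalg.inv(f["E"])@np.append(p,1);return np.array([f["fx"]*q[0]/q[2]+f["cx"],f["fy"]*q[1]/q[2]+f["cy"]])
def tri(*a):
    A=np.zeros((3,3));b=np.zeros(3);os=[]
    for f,u,v in a:
        o,d=ray(f,u,v);d=d/np.linalg.norm(d);P=np.eye(3)-np.outer(d,d);A+=P;b+=P@o;os.append((P,o))
    x=np.linalg.solve(A,b);return x,[np.linalg.norm(P@(x-o)) for P,o in os]
def crop(f,name,u0,v0,w,h,s):
    im=f["image"][v0:v0+h,u0:u0+w,::-1]
    cv2.imwrite("pics/"+name,cv2.resize(im,None,fx=s,fy=s,interpolation=cv2.INTER_CUBIC))
E
python3 - <<'E'
from h import *
f=grab("top");g=grab("side")
crop(f,"t1a.png",200,90,130,140,4)
crop(f,"t1b.png",80,170,100,70,7)
crop(f,"t1c.png",355,130,130,160,3)
crop(g,"s1a.png",180,190,150,110,5)
crop(g,"s1b.png",210,130,120,90,5)
crop(g,"s1c.png",210,290,120,100,5)
E
```

```text
(no output)
```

View pics/t1a.png

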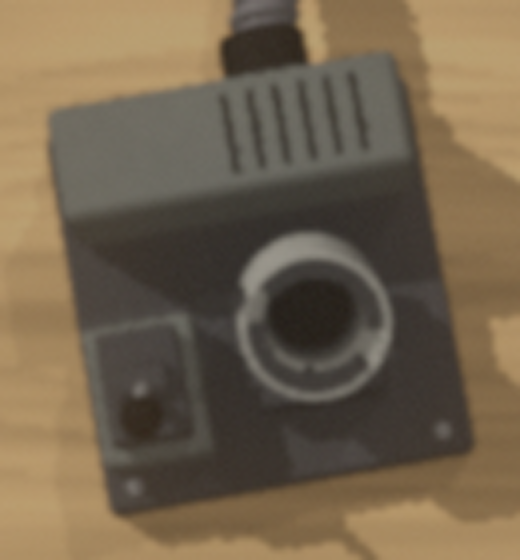

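View pics/t1b.png

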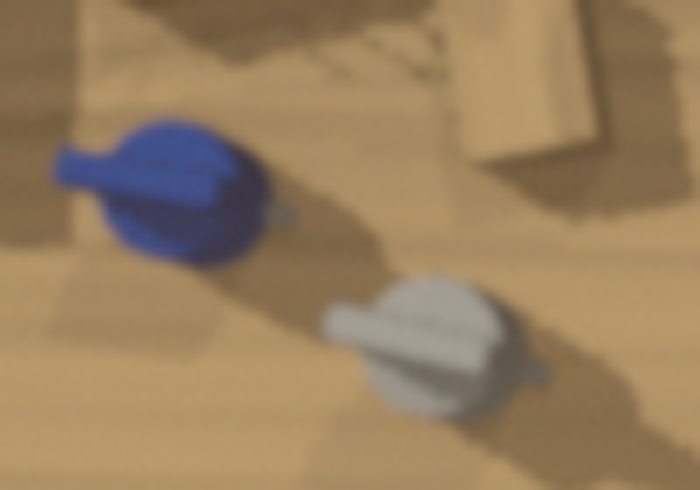

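View pics/t1c.png

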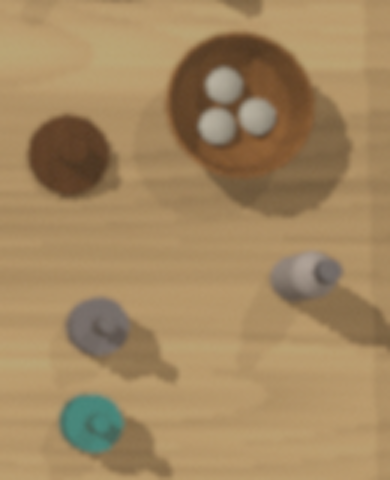

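View pics/s1a.png

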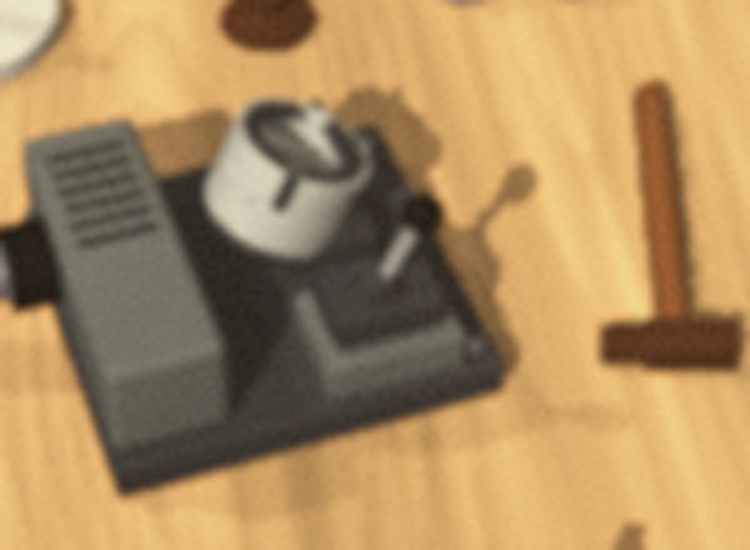

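View pics/s1b.png

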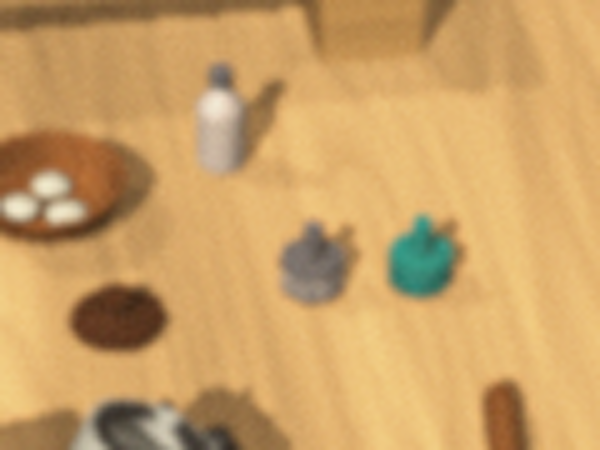

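View pics/s1c.png

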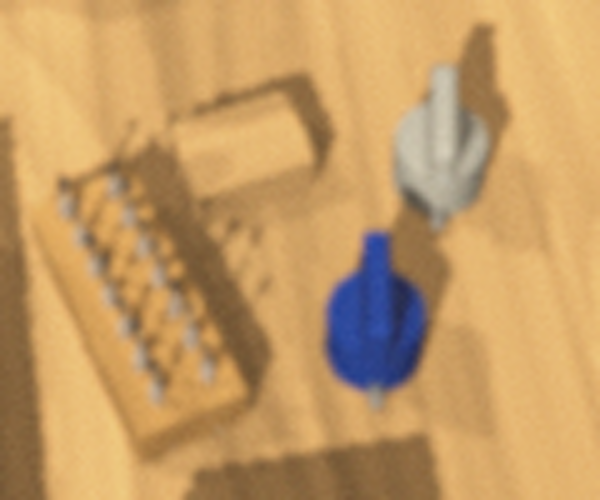

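Run:
```python
from h import *
f=grab("top");g=grab("side")
A=lambda u,v:(200+u/4,90+v/4)
def p(n,uv,z): print(n,np.round(plane(f,*uv,z),4))
p("fl",A(113,513),.03);p("fr",A(472,448),.03);p("s1",A(133,488),.032);p("s2",A(442,431),.032)
for z in(.1,.13):
  for q in((52,112),(400,55),(72,218),(410,160)):p("h%g"%z,A(*q),z)
p("port",A(315,331),.112);p("n1",A(250,308),.112);p("n2",A(378,352),.112)
B=lambda u,v:(80+u/7,170+v/7)
p("capbarL",B(333,322),.066);p("capbarR",B(488,358),.066);
C=lambda u,v:(355+u/3,130+v/3)
p("cart",C(97,327),.03);p("cartstem",C(112,325),.059);p("turq",C(92,423),.03)
ball=(A(140,412),(180+420/5,190+213/5)); print("ball",tri((f,*ball[0]),(g,*ball[1])))
print("stemtop",tri((f,*C(115,327)),(g,210+313/5,130+228/5)))
```

```text
fl [0.534  0.1126 0.03  ]
fr [ 0.5783 -0.1169  0.03  ]
s1 [0.55   0.0999 0.032 ]
s2 [ 0.5888 -0.0975  0.032 ]
h0.1 [0.774  0.1465 0.1   ]
h0.1 [ 0.8125 -0.0665  0.1   ]
h0.1 [0.708  0.1327 0.1   ]
h0.1 [ 0.7465 -0.0731  0.1   ]
h0.13 [0.7645 0.1416 0.13  ]
h0.13 [ 0.8019 -0.0656  0.13  ]
h0.13 [0.7003 0.1282 0.13  ]
h0.13 [ 0.7377 -0.072   0.13  ]
port [ 0.6375 -0.0163  0.112 ]
n1 [0.651  0.0228 0.112 ]
n2 [ 0.6251 -0.0542  0.112 ]
capbarL [0.5338 0.3572 0.066 ]
capbarR [0.5216 0.302  0.066 ]
cart [ 0.4849 -0.2943  0.03  ]
cartstem [ 0.4854 -0.3002  0.059 ]
turq [ 0.4037 -0.2892  0.03  ]
ball (array([0.5830566 , 0.0854377 , 0.13375967]), [np.float64(0.0011098524106774082), np.float64(0.0011098524106771734)])
stemtop (array([ 0.48405529, -0.30577674,  0.04570495]), [np.float64(0.0003016761499279766), np.float64(0.0003016761499278724)])
```

```bash
cat > plan.py <<'E'
from h import *
import sys
def pose():
    s=sensors.sense();return np.array(s["position"]),R.from_euler('xyz',s["tcp_rot"],degrees=True),s
def plan(p,r,vmax=.04,wmax=7.0,n=None):
    p0,r0,s=pose()
    d=(r0.inv()*r).as_rotvec(degrees=True)
    L=r0.inv().apply(np.array(p)-p0)
    if n is None: n=int(max(1,np.ceil(np.abs(L).max()/vmax),np.ceil(np.abs(d).max()/wmax)))
    print("total shift",np.round(L,4),"rot",np.round(d,2),"n",n)
    rows=[]
    st=R.from_rotvec(d/n,degrees=True)
    for k in range(n):
        rk=r0*R.from_rotvec(d*k/n,degrees=True)
        rows.append([float(x) for x in np.round(np.r_[rk.inv().apply(np.array(p)-p0)/n,d/n],4)])
    for i in range(0,n,5): print(rows[i:i+5])
def down(yaw): return R.from_euler('xyz',[180,0,yaw],degrees=True)
def st():
    p,r,s=pose();print(round(s["t"],2),np.round(p,4),np.round(s["tcp_rot"],2),"F",np.round(s["force"],1),"g",round(s["gripper_width"],3),"j",np.round(s["joints"],1))
E
python3 -c "
from plan import *
plan([.47,-.30,.30],down(10.7))"
```

```text
total shift [ 0.2919 -0.1499  0.1046] rot [-1.000e-02  0.000e+00  1.518e+01] n 8
[[0.0365, -0.0187, 0.0131, -0.0018, 0.0004, 1.8978], [0.0358, -0.0199, 0.0131, -0.0018, 0.0004, 1.8978], [0.0352, -0.0211, 0.0131, -0.0018, 0.0004, 1.8978], [0.0344, -0.0223, 0.0131, -0.0018, 0.0004, 1.8978], [0.0337, -0.0234, 0.0131, -0.0018, 0.0004, 1.8978]]
[[0.0329, -0.0245, 0.0131, -0.0018, 0.0004, 1.8978], [0.0321, -0.0256, 0.0131, -0.0018, 0.0004, 1.8978], [0.0312, -0.0266, 0.0131, -0.0018, 0.0004, 1.8978]]
```

step_arm --moves '[[[0.036,-0.019,0.013,0,0,1.9],[0.036,-0.02,0.013,0,0,1.9],[0.035,-0.021,0.013,0,0,1.9],[0.034,-0.022,0.013,0,0,1.9],[0.034,-0.023,0.013,0,0,1.9]]]'

```text
t: 0.77
position: [0.3893, -0.4084, 0.3408]
tcp_rot: [179.4, 0.2, 14.9]
force: [0.8, 0.2, -0.5]
gripper_width: 1.0
```

step_arm --moves '[[[0.033,-0.024,0.013,0,0,1.9],[0.032,-0.026,0.013,0,0,1.9],[0.031,-0.027,0.013,0,0,1.9],[0,0,0,0,0,0]]]'

```text
t: 1.1
position: [0.4678, -0.3064, 0.3004]
tcp_rot: [179.6, -0.1, 9.3]
force: [-0.2, 0.5, -0.9]
gripper_width: 1.002
```

```bash
python3 -c "
from plan import *
st();f=grab('wrist');cv2.imwrite('pics/w1.png',f['image'][:,:,::-1])
for p in([.485,-.30,.059],[.485,-.3,.03]):print(proj(f,p))"
```

```text
1.1 [ 0.4678 -0.3064  0.3004] [ 1.796e+02 -5.000e-02  9.320e+00] F [-0.2  0.5 -0.9] g 1.002 j [ 27.6  25.1   0.  106.6   0.4  48.  -53.3]
[269.47976844 192.63450703]
[270.09384931 184.56988485]
```

View pics/w1.png

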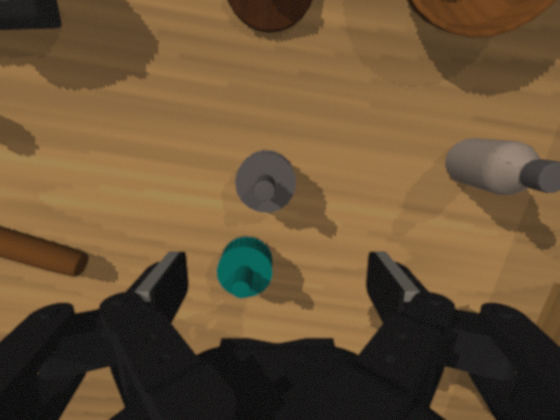

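Run:
```python
from plan import *
f=grab('wrist')
print(plane(f,264,187,.059),plane(f,265,181,.03))
im=f["image"];crop(f,"w1c.png",220,130,100,100,6)
hsv=cv2.cvtColor(im,cv2.COLOR_RGB2HSV)
m=((hsv[:,:,1]<70)&(hsv[:,:,2]>60)).astype(np.uint8)[130:230,220:320]
n,l,s,c=cv2.connectedComponentsWithStats(m);print(s,c+[220,130])
```

```text
[ 0.48624036 -0.2990243   0.059     ] [ 0.4850117  -0.29906689  0.03      ]
[[   0    0  100  100 7405]
 [  12   18   60   61 2562]
 [  53   54    1    1    1]
 [  55   55    1    1    1]
 [  57   55    1    1    1]
 [  53   59    1    1    1]
 [  56   58    1    1    1]
 [  52   61    1    1    1]
 [  54   60    3    6    8]
 [  59   61    3    4    7]
 [  62   62    3    3    3]
 [  51   64    1    1    1]
 [  56   65    1    2    2]
 [  54   67    1    1    1]
 [  58   66    1    1    1]
 [  60   66    1    2    2]
 [  57   68    1    2    2]] [[272.72343011 180.35151924]
 [260.08626073 176.86924278]
 [273.         184.        ]
 [275.         185.        ]
 [277.         185.        ]
 [273.         189.        ]
 [276.         188.        ]
 [272.         191.        ]
 [275.         192.5       ]
 [279.71428571 192.71428571]
 [283.         193.        ]
 [271.         194.        ]
 [276.         195.5       ]
 [274.         197.        ]
 [278.         196.        ]
 [280.         196.5       ]
 [277.         198.5       ]]
```

View pics/w1c.png

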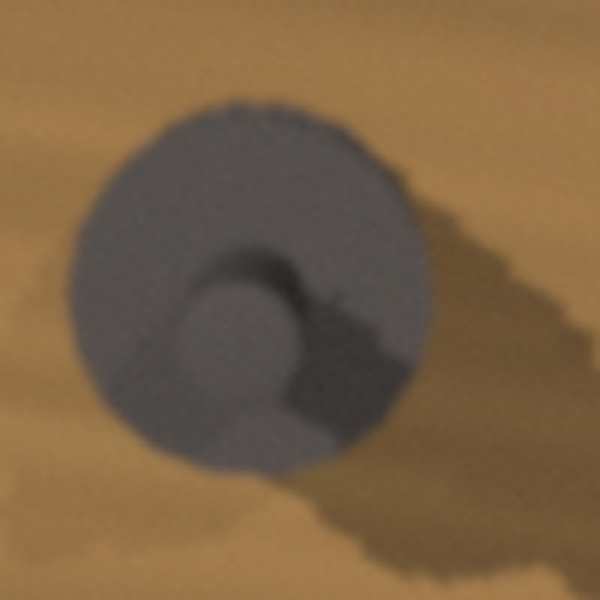

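```bash
python3 -c "
from plan import *
plan([.487,-.2965,.215],down(10.7))"
```

```text
total shift [ 0.025  -0.013   0.0868] rot [ 0.62  0.05 -1.6 ] n 3
[[0.0083, -0.0043, 0.0289, 0.2077, 0.0171, -0.5335], [0.0083, -0.0041, 0.0289, 0.2077, 0.0171, -0.5335], [0.0084, -0.004, 0.029, 0.2077, 0.0171, -0.5335]]
```

step_arm --moves '[[[0.0085,-0.0045,0.025,0.2,0,-0.5],[0.0085,-0.004,0.025,0.2,0,-0.5],[0.0085,-0.004,0.025,0.2,0,-0.5],[0,0,0,0,0,0]]]'

```text
t: 1.53
position: [0.4866, -0.3022, 0.2281]
tcp_rot: [179.6, -0.2, 10.4]
force: [-1.2, -0.8, -0.2]
gripper_width: 1.004
```

```bash
python3 -c "
from plan import *
st();plan([.487,-.2965,.215],down(10.7))
f=grab('wrist');cv2.imwrite('pics/w2.png',f['image'][:,:,::-1])"
```

```text
1.53 [ 0.4866 -0.3022  0.2281] [ 1.7956e+02 -1.6000e-01  1.0360e+01] F [-1.2 -0.8 -0.2] g 1.004 j [ 26.6  31.6  -0.3 108.1   0.7  39.9 -53.8]
total shift [ 0.0014 -0.0056  0.013 ] rot [ 0.44 -0.16 -0.35] n 1
[[0.0014, -0.0056, 0.013, 0.4424, -0.1566, -0.3452]]
```

View pics/w2.png

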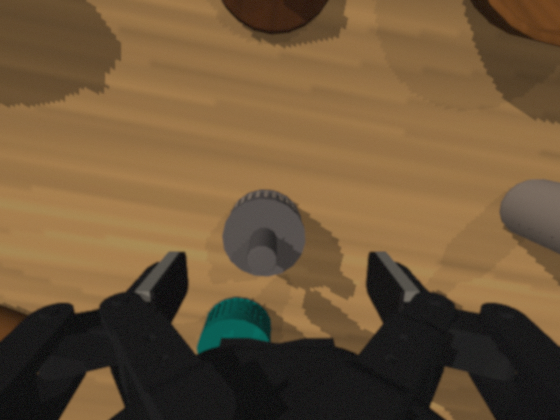

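step_arm --moves '[[[0.001,-0.006,0.006,0.4,0,-0.3],[0,-0.0005,0.007,0,0,0],[0,0,0,0,0,0]]]'

```text
t: 1.83
position: [0.4846, -0.3007, 0.2198]
tcp_rot: [179.6, -0.3, 10.3]
force: [-0.2, -0.9, -0.3]
gripper_width: 1.003
```

```bash
python3 -c "
from plan import *
st();plan([.487,-.2965,.215],down(10.7))
f=grab('wrist');cv2.imwrite('pics/w3.png',f['image'][:,:,::-1]);print(plane(f,0,0,.06)[2],proj(f,[.487,-.2965,.059]))"
```

```text
1.83 [ 0.4846 -0.3007  0.2198] [179.65  -0.3   10.27] F [-0.2 -0.9 -0.3] g 1.003 j [ 26.7  32.2  -0.5 108.7   0.6  38.7 -53.8]
total shift [ 0.0031 -0.0037  0.0048] rot [ 0.35 -0.3  -0.44] n 1
[[0.0031, -0.0037, 0.0048, 0.3537, -0.3013, -0.4351]]
0.06 [266.78765756 263.01582124]
```

View pics/w3.png

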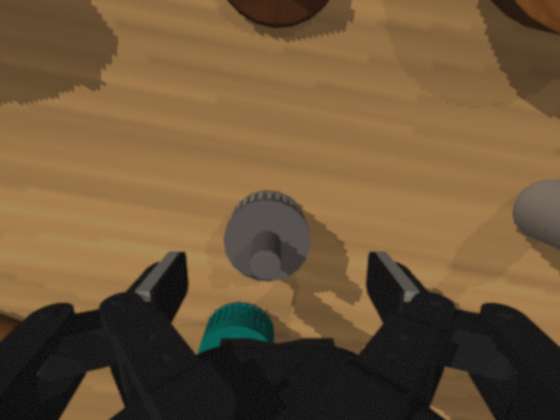

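step_arm --moves '[[[0.003,-0.004,0.004,0.3,0.3,-0.4],[0.001,-0.001,0.002,0,0,0],[0,0,0,0,0,0]]]'

```text
t: 2.13
position: [0.4881, -0.2958, 0.2161]
tcp_rot: [179.8, -0.8, 10.6]
force: [-0.2, -0.8, 0.1]
gripper_width: 1.0
```

```bash
python3 -c "
from plan import *
for i in range(3):st()
plan([.487,-.2965,.215],down(10.7))
"
```

```text
2.13 [ 0.4881 -0.2958  0.2161] [179.82  -0.8   10.62] F [-0.2 -0.8  0.1] g 1.0 j [ 26.6  32.4  -0.9 108.9   0.3  37.9 -53.7]
2.13 [ 0.4881 -0.2958  0.2161] [179.82  -0.8   10.62] F [-0.2 -0.8  0.1] g 1.0 j [ 26.6  32.4  -0.9 108.9   0.3  37.9 -53.7]
2.13 [ 0.4881 -0.2958  0.2161] [179.82  -0.8   10.62] F [-0.2 -0.8  0.1] g 1.0 j [ 26.6  32.4  -0.9 108.9   0.3  37.9 -53.7]
total shift [-0.0012  0.0005  0.0011] rot [ 0.18 -0.8  -0.08] n 1
[[-0.0012, 0.0005, 0.0011, 0.1831, -0.8029, -0.0849]]
```

step_arm --moves '[[[-0.001,0,0.001,0,-0.8,0],[0,0,0,0,0,0],[0,0,0,0,0,0],[0,0,0,0,0,0],[0,0,0,0,0,0]]]' --claw 1 --force 35

```text
t: 2.55
position: [0.4874, -0.2959, 0.2156]
tcp_rot: [179.8, 0.0, 10.7]
force: [0.7, 0.9, 1.1]
gripper_width: 0.305
```

step_arm --moves '[[[0,0,0,0,0,0],[0,0,0,0,0,0],[0,0,0,0,0,0],[0,0,0,0,0,0],[0,0,0,0,0,0]]]'

```text
t: 2.97
position: [0.4873, -0.2959, 0.2156]
tcp_rot: [179.8, 0.0, 10.6]
force: [-0.5, 0.7, 0.2]
gripper_width: 0.167
```

```bash
python3 -c "
from plan import *
st()
f=grab('wrist');cv2.imwrite('pics/w4.png',f['image'][:,:,::-1])"
```

```text
2.97 [ 0.4873 -0.2959  0.2156] [1.7978e+02 5.0000e-02 1.0640e+01] F [-0.5  0.7  0.2] g 0.167 j [ 26.2  32.6  -0.5 108.7   0.7  38.6 -54.1]
```

View pics/w4.png

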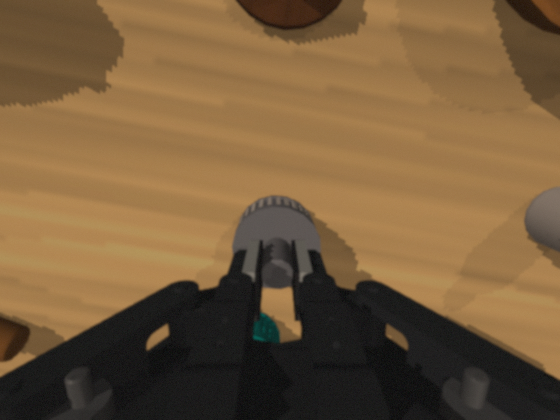

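```bash
cat >> plan.py <<'E'
PORT=np.array([0.6375,-0.0163,0.112]); YAW=10.7; TILT=25.
def portR(): # port frame: x up slope, z axis out
    return R.from_euler('z',YAW,degrees=True)*R.from_euler('y',-TILT,degrees=True)
def toolR(a=0): # tool with tool x at angle a (deg, about port z) from port x, pointing into port
    return portR()*R.from_euler('z',a,degrees=True)*R.from_euler('x',180,degrees=True)
def portpt(x,y,z): return PORT+portR().apply([x,y,z])
E
python3 -c "
from plan import *
print(toolR().as_euler('xyz',degrees=True))
plan([.487,-.296,.35],down(10.7))
print(portpt(-.0,0,.34)); plan(portpt(0,0,.34),toolR())"
```

```text
[180.  -25.   10.7]
total shift [-0.0005  0.0006 -0.1344] rot [ 0.22  0.05 -0.05] n 4
[[-0.0001, 0.0001, -0.0336, 0.0538, 0.0128, -0.013], [-0.0001, 0.0001, -0.0336, 0.0538, 0.0128, -0.013], [-0.0001, 0.0001, -0.0336, 0.0538, 0.0128, -0.013], [-0.0001, 0.0, -0.0336, 0.0538, 0.0128, -0.013]]
[ 0.49630816 -0.04297847  0.42014465]
total shift [ 0.0554 -0.2461 -0.2055] rot [ 0.22 25.05 -0.  ] n 7
[[0.0079, -0.0352, -0.0294, 0.0319, 3.5787, -0.0006], [0.0097, -0.0352, -0.0288, 0.0319, 3.5787, -0.0006], [0.0115, -0.0352, -0.0281, 0.0319, 3.5787, -0.0006], [0.0132, -0.0352, -0.0273, 0.0319, 3.5787, -0.0006], [0.0149, -0.0352, -0.0264, 0.0319, 3.5787, -0.0006]]
[[0.0165, -0.0352, -0.0254, 0.0319, 3.5787, -0.0006], [0.0181, -0.0353, -0.0243, 0.0319, 3.5787, -0.0006]]
```

step_arm --moves '[[[0,0,-0.02,0,0,0],[0,0,-0.04,0,0,0],[0,0,-0.04,0,0,0],[0,0,-0.035,0,0,0]]]'

```text
t: 3.35
position: [0.4848, -0.294, 0.3463]
tcp_rot: [-179.6, 0.9, 10.7]
force: [0.9, 0.1, 0.1]
gripper_width: 0.166
```

```bash
python3 -c "
from plan import *
st(); plan(portpt(0,0,.34),toolR())
f=grab('wrist');cv2.imwrite('pics/w5.png',f['image'][:,:,::-1])"
```

```text
3.35 [ 0.4848 -0.294   0.3463] [-179.59    0.88   10.67] F [0.9 0.1 0.1] g 0.166 j [ 2.590e+01  2.300e+01 -1.000e-01  1.022e+02  3.000e-01  5.580e+01
 -5.380e+01]
total shift [ 0.0566 -0.2451 -0.073 ] rot [-0.4  25.88 -0.13] n 7
[[0.0081, -0.035, -0.0104, -0.057, 3.6971, -0.0181], [0.0088, -0.035, -0.0099, -0.057, 3.6971, -0.0181], [0.0094, -0.035, -0.0094, -0.057, 3.6971, -0.0181], [0.01, -0.035, -0.0088, -0.057, 3.6971, -0.0181], [0.0105, -0.035, -0.0081, -0.057, 3.6971, -0.0181]]
[[0.0111, -0.035, -0.0075, -0.057, 3.6971, -0.0181], [0.0115, -0.0349, -0.0068, -0.057, 3.6971, -0.0181]]
```

View pics/w5.png

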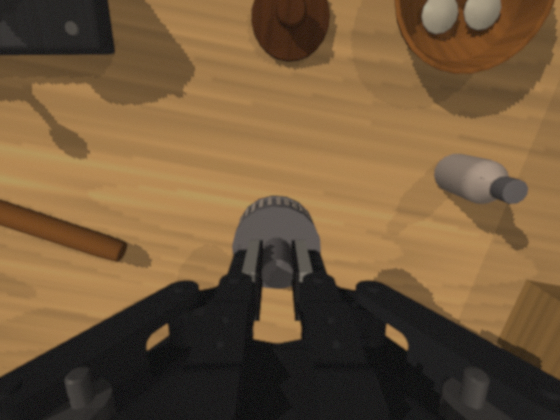

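The cartridge is held, straight, at (277,240) in the wrist picture. Now over to the port.

step_arm --moves '[[[0.008,-0.035,-0.0105,0,3.7,0],[0.009,-0.035,-0.01,0,3.7,0],[0.0095,-0.035,-0.0095,0,3.7,0],[0.01,-0.035,-0.009,0,3.7,0],[0.0105,-0.035,-0.008,0,3.7,0]]]'

```text
t: 3.82
position: [0.495, -0.1183, 0.4094]
tcp_rot: [179.7, -18.9, 9.9]
force: [1.5, -0.0, 0.2]
gripper_width: 0.167
```

step_arm --moves '[[[0.011,-0.035,-0.0075,0,3.7,0],[0.0115,-0.035,-0.007,0,3.7,0],[0,0,0,0,0,0]]]'

```text
t: 4.07
position: [0.4975, -0.0363, 0.4337]
tcp_rot: [179.9, -27.1, 10.3]
force: [-0.8, 0.8, -0.3]
gripper_width: 0.168
```

```bash
python3 -c "
from plan import *
st(); plan(portpt(0,0,.34),toolR())
f=grab('wrist');cv2.imwrite('pics/w6.png',f['image'][:,:,::-1])
np.save('w6E.npy',f['E'])
print(proj(f,PORT),[proj(f,portpt(.035*np.cos(a),.035*np.sin(a),0)) for a in (np.pi/3,4*np.pi/3)])"
```

```text
4.07 [ 0.4975 -0.0363  0.4337] [179.85 -27.12  10.33] F [-0.8  0.8 -0.3] g 0.168 j [  9.9   5.4 -11.  116.   -6.   32.1 -76.1]
total shift [-0.0083  0.0064  0.011 ] rot [ 0.31 -2.12 -0.33] n 1
[[-0.0083, 0.0064, 0.011, 0.3079, -2.1179, -0.3313]]
[280.80425422 204.18996997] [array([253.07411116, 188.87611948]), array([307.85001089, 219.12587106])]
```

View pics/w6.png

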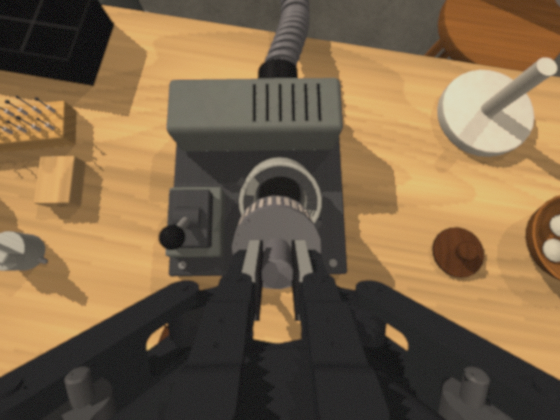

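Run:
```python
from plan import *
im=cv2.imread('pics/w6.png');
cv2.imwrite('pics/w6c.png',cv2.resize(im[140:240,160:340],None,fx=4.4,fy=4.4,interpolation=cv2.INTER_CUBIC))
```

```text
(no output)
```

View pics/w6c.png

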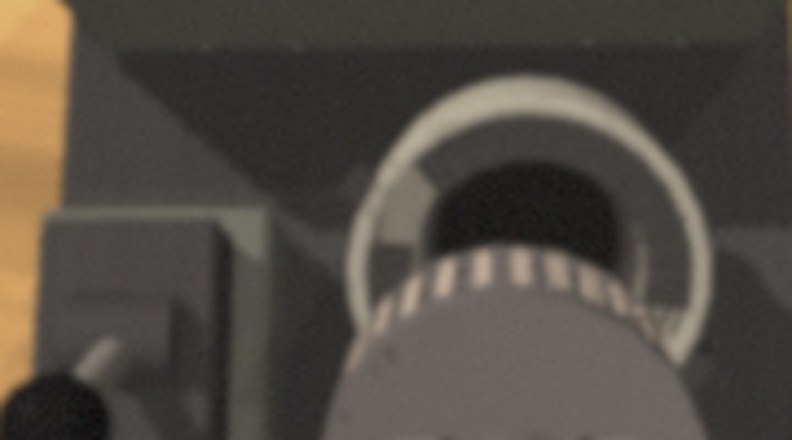

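step_arm --moves '[[[-0.004,0.003,0.005,0.3,-2.1,-0.3],[-0.002,0.001,0.005,0,0,0],[0,0,0,0,0,0]]]'

```text
t: 4.37
position: [0.4962, -0.044, 0.4203]
tcp_rot: [179.9, -24.7, 10.7]
force: [0.5, -0.3, -0.6]
gripper_width: 0.167
```

```bash
python3 -c "
from plan import *
st(); plan(portpt(0,0,.25),toolR())"
```

```text
4.37 [ 0.4962 -0.044   0.4203] [179.87 -24.66  10.68] F [ 0.5 -0.3 -0.6] g 0.167 j [ 10.3   6.6 -10.5 116.1  -5.7  33.2 -75.1]
total shift [ 0.0008 -0.0012  0.0902] rot [ 0.14  0.34 -0.01] n 3
[[0.0003, -0.0004, 0.0301, 0.0468, 0.1148, -0.005], [0.0002, -0.0004, 0.0301, 0.0468, 0.1148, -0.005], [0.0001, -0.0003, 0.0301, 0.0468, 0.1148, -0.005]]
```

step_arm --moves '[[[0,-0.001,0.03,0,0.3,0],[0,0,0.03,0,0,0],[0,0,0.03,0,0,0],[0,0,0,0,0,0]]]'

```text
t: 4.7
position: [0.5354, -0.0407, 0.3364]
tcp_rot: [179.7, -25.2, 10.3]
force: [-1.0, -0.6, -2.0]
gripper_width: 0.166
```

```bash
python3 -c "
from plan import *
st(); plan(portpt(0,0,.22),toolR())
f=grab('wrist');cv2.imwrite('pics/w7.png',f['image'][:,:,::-1])
g=grab('side');crop(g,'s7.png',190,170,120,110,5)
g=grab('top');crop(g,'t7.png',200,90,130,140,4)"
```

```text
4.7 [ 0.5354 -0.0407  0.3364] [179.72 -25.24  10.26] F [-1.  -0.6 -2. ] g 0.166 j [  8.2  16.   -9.7 118.2  -3.2  21.1 -77.7]
total shift [ 0.     -0.0053  0.0277] rot [ 0.47 -0.24 -0.4 ] n 1
[[0.0, -0.0053, 0.0277, 0.4667, -0.2439, -0.3995]]
```

View pics/w7.png

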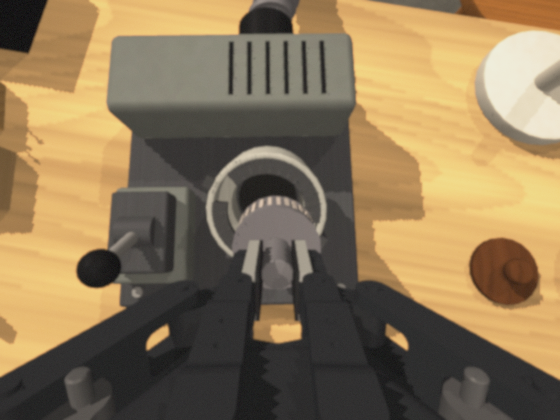

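View pics/s7.png

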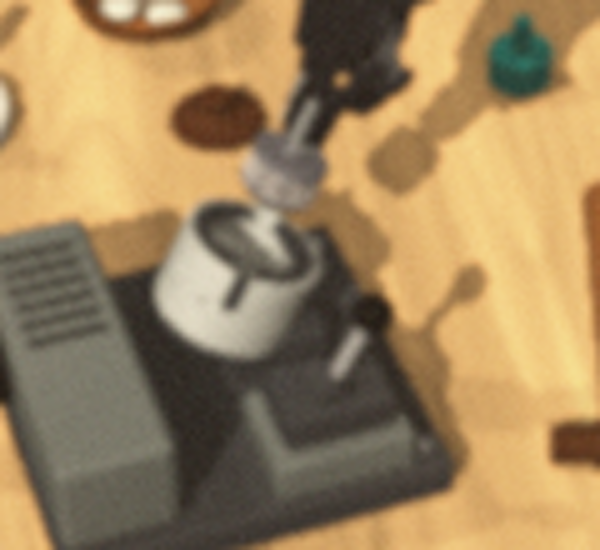

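Run:
```python
from plan import *
f=grab('wrist')
im=f['image'][:,:,::-1].copy()
for r,c in((.046,(0,0,255)),(.030,(0,255,0))):
  pts=np.array([proj(f,portpt(r*np.cos(a),r*np.sin(a),0)) for a in np.linspace(0,2*np.pi,60)])
  cv2.polylines(im,[np.round(pts*8).astype(int)],True,c,1,cv2.LINE_AA,3)
for a in (np.pi/3,4*np.pi/3):
  q=proj(f,portpt(.041*np.cos(a),.041*np.sin(a),0));cv2.circle(im,tuple(int(x) for x in q),2,(255,0,0),-1)
cv2.imwrite('pics/w7o.png',cv2.resize(im[130:280,180:350],None,fx=4,fy=4))
```

```text
(no output)
```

View pics/w7o.png

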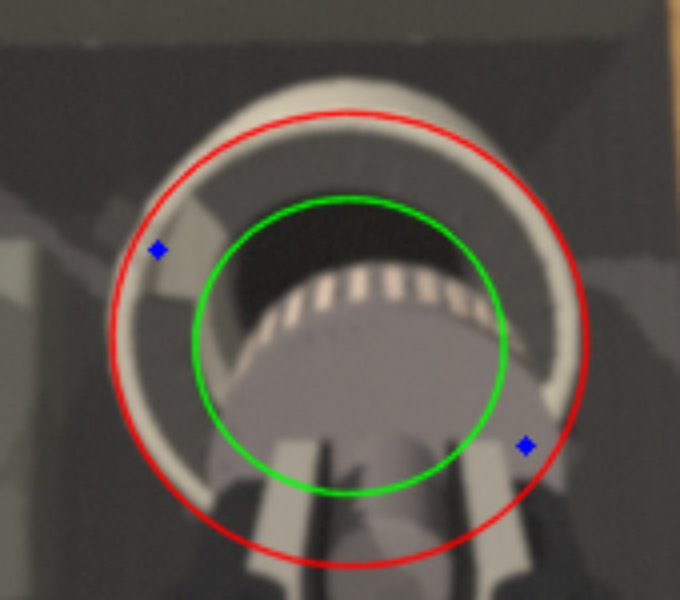

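```bash
sed -i 's/-0.0163,0.112/-0.0153,0.112/' plan.py
python3 - <<'E'
from plan import *
plan(portpt(0,0,.225),toolR())
E
```

```text
total shift [-0.0025 -0.0063  0.0282] rot [ 0.56 -0.66 -0.35] n 1
[[-0.0025, -0.0063, 0.0282, 0.5645, -0.6605, -0.3474]]
```

step_arm --moves '[[[-0.002,-0.006,0.012,0.5,-0.6,-0.3],[-0.001,-0.001,0.01,0,0,0],[0,0,0,0,0,0]]]'

```text
t: 5.15
position: [0.5414, -0.0329, 0.324]
tcp_rot: [179.9, -25.4, 10.6]
force: [-0.6, -0.7, -0.6]
gripper_width: 0.172
```

```bash
python3 -c "
from plan import *
st(); plan(portpt(0,0,.22),toolR())
"
```

```text
5.15 [ 0.5414 -0.0329  0.324 ] [179.87 -25.42  10.62] F [-0.6 -0.7 -0.6] g 0.172 j [  7.1  17.4  -9.6 118.4  -2.8  19.2 -78.4]
total shift [-0.0011  0.0005  0.0134] rot [ 0.16 -0.42 -0.07] n 1
[[-0.0011, 0.0005, 0.0134, 0.1645, -0.4244, -0.0704]]
```

step_arm --moves '[[[-0.001,0.0005,0.013,0,-0.4,0],[0,0,0.012,0,0,0],[0,0,0,0,0,0]]]'

```text
t: 5.4
position: [0.5517, -0.031, 0.301]
tcp_rot: [179.8, -25.2, 10.7]
force: [-0.5, 0.4, -1.4]
gripper_width: 0.17
```

```bash
python3 -c "
from plan import *
st(); plan(portpt(0,0,.169),toolR())
g=grab('side');crop(g,'s8.png',190,170,120,110,5)
"
```

```text
5.4 [ 0.5517 -0.031   0.301 ] [179.83 -25.16  10.68] F [-0.5  0.4 -1.4] g 0.17 j [  6.2  20.2  -8.9 118.4  -2.2  16.7 -78.9]
total shift [-0.0009  0.0004  0.0392] rot [ 0.17 -0.16 -0.02] n 1
[[-0.0009, 0.0004, 0.0392, 0.175, -0.1621, -0.0177]]
```

View pics/s8.png

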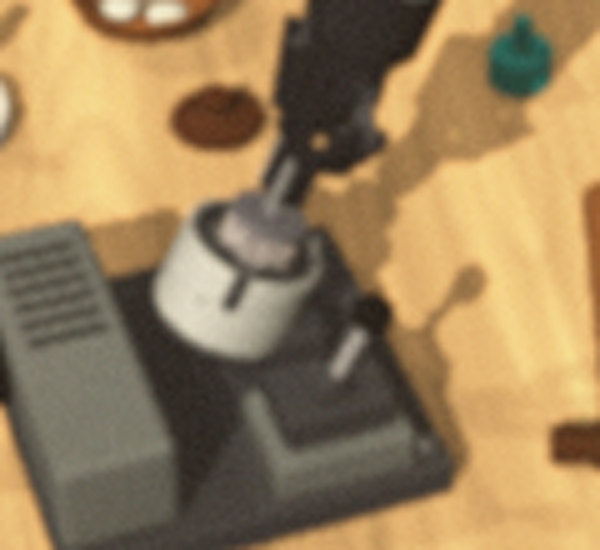

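The cartridge is entering the opening, roughly centred (260,225 in the crop).

step_arm --moves '[[[-0.001,0.0004,0.013,0,0,0],[0,0,0.012,0,0,0],[0,0,0,0,0,0]]]'

```text
t: 5.7
position: [0.5618, -0.0297, 0.279]
tcp_rot: [179.8, -25.3, 10.7]
force: [-0.9, -0.8, -0.0]
gripper_width: 0.169
```

```bash
python3 -c "
from plan import *
st(); plan(portpt(0,0,.168),toolR())
"
```

```text
5.7 [ 0.5618 -0.0297  0.279 ] [179.8  -25.29  10.7 ] F [-0.9 -0.8 -0. ] g 0.169 j [  5.5  22.9  -8.4 118.4  -1.8  14.  -79.2]
total shift [-0.0009 -0.0001  0.0159] rot [ 0.2  -0.29 -0.  ] n 1
[[-0.0009, -0.0001, 0.0159, 0.2049, -0.2896, -0.0036]]
```

step_arm --moves '[[[-0.001,0,0.01,0,0,0],[0,0,0.005,0,0,0],[0,0,0,0,0,0]]]'

```text
t: 5.95
position: [0.5679, -0.0286, 0.2644]
tcp_rot: [179.8, -25.3, 10.7]
force: [-0.1, -0.1, 0.2]
gripper_width: 0.165
```

```bash
python3 -c "
from plan import *
st(); plan(portpt(0,0,.168),toolR())
f=grab('wrist');cv2.imwrite('pics/w9.png',f['image'][:,:,::-1])
"
```

```text
5.95 [ 0.5679 -0.0286  0.2644] [179.79 -25.32  10.7 ] F [-0.1 -0.1  0.2] g 0.165 j [  5.   24.6  -8.1 118.3  -1.6  12.2 -79.4]
total shift [-0.0001 -0.0002  0.0001] rot [ 0.21 -0.32 -0.  ] n 1
[[-0.0001, -0.0002, 0.0001, 0.2088, -0.3207, -0.0032]]
```

View pics/w9.png

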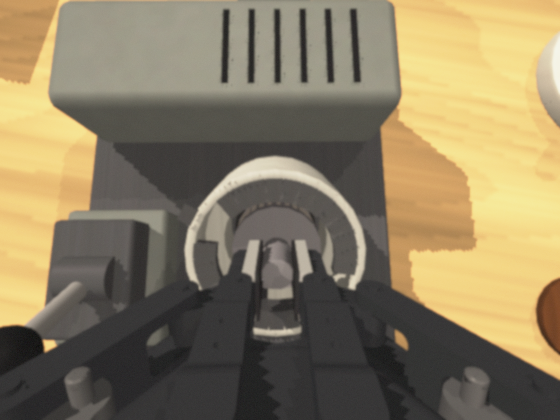

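step_arm --moves '[[[0,0,0.0015,0,0,0],[0,0,0,0,0,0],[0,0,0,0,0,0]]]' --claw 0.74

```text
t: 6.25
position: [0.5686, -0.0286, 0.264]
tcp_rot: [179.8, -25.4, 10.7]
force: [0.5, 0.4, -0.2]
gripper_width: 0.258
```

```bash
python3 -c "
from plan import *
st()
f=grab('wrist');crop(f,'w10.png',160,130,240,200,3)
"
```

```text
6.25 [ 0.5686 -0.0286  0.264 ] [179.78 -25.39  10.69] F [ 0.5  0.4 -0.2] g 0.258 j [  5.   24.7  -8.  118.3  -1.6  12.1 -79.4]
```

View pics/w10.png

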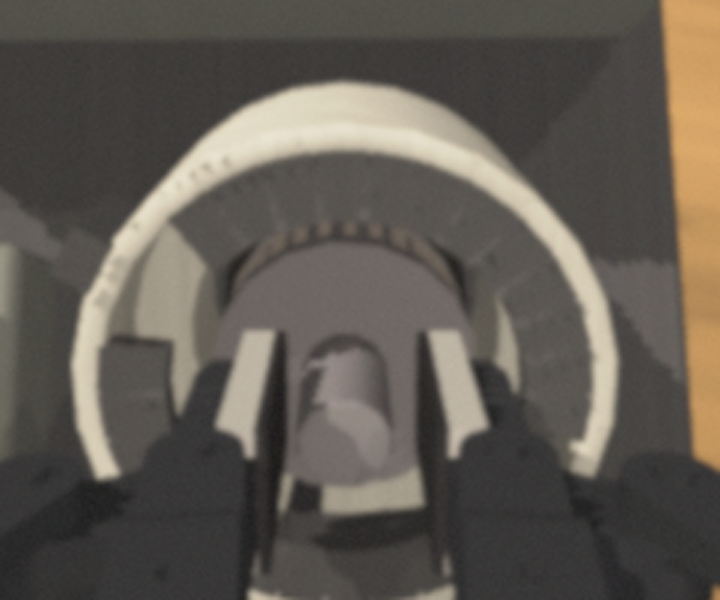

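step_arm --moves '[[[0,0,-0.015,0,0,0],[0,0,-0.03,0,0,0],[0,0,-0.04,0,0,0],[0,0,-0.04,0,0,0]]]'

```text
t: 6.63
position: [0.5147, -0.0374, 0.3739]
tcp_rot: [180.0, -24.8, 10.7]
force: [1.1, 0.2, -0.2]
gripper_width: 0.256
```

Run:
```python
from plan import *
st()
f=grab('wrist')
im=f['image'][:,:,::-1].copy();cv2.imwrite('pics/w11.png',cv2.resize(im[120:280,170:360],None,fx=4,fy=4))
for r,h,c in((.046,0,(0,0,255)),(.030,0,(0,255,0)),(.008,.011,(255,0,0))):
  pts=np.array([proj(f,portpt(r*np.cos(a),r*np.sin(a),h)) for a in np.linspace(0,2*np.pi,60)])
  cv2.polylines(im,[np.round(pts*8).astype(int)],True,c,1,cv2.LINE_AA,3)
for a in (np.pi/3,4*np.pi/3):
  q=proj(f,portpt(.041*np.cos(a),.041*np.sin(a),0));cv2.circle(im,tuple(int(x) for x in q),2,(255,0,0),-1)
cv2.imwrite('pics/w11o.png',cv2.resize(im[120:280,170:360],None,fx=4,fy=4))
```

```text
6.63 [ 0.5147 -0.0374  0.3739] [179.97 -24.76  10.73] F [ 1.1  0.2 -0.2] g 0.256 j [  9.4  11.5 -11.  117.8  -4.1  26.6 -76.9]
```

View pics/w11.png

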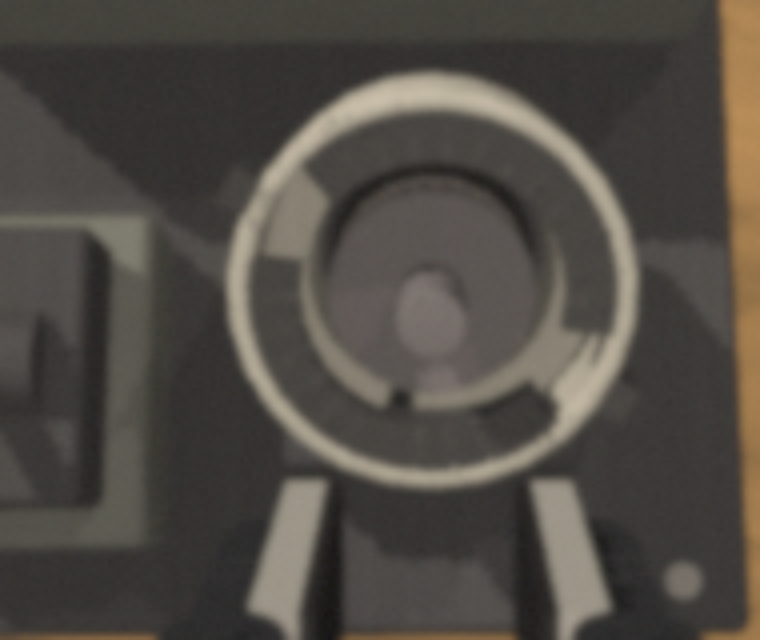

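View pics/w11o.png

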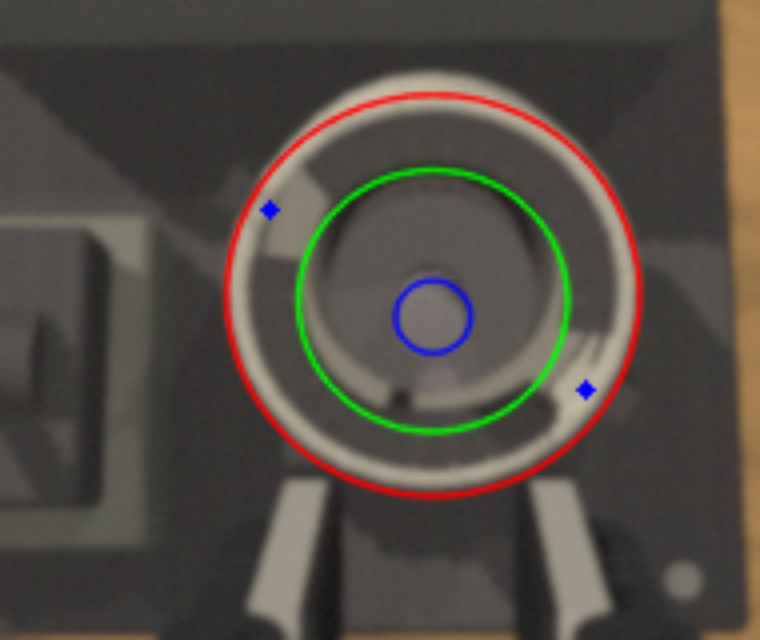

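Run:
```python
from plan import *
print(PORT+portR().apply([.0012,.0007,0]))
plan([.52,.325,.33],down(77.5),wmax=6.9)
```

```text
[ 0.63843869 -0.01441025  0.11250714]
total shift [ 0.045  -0.3557  0.0764] rot [ 14.85 -22.18 -65.66] n 10
[[0.0045, -0.0356, 0.0076, 1.4853, -2.2178, -6.5656], [0.0088, -0.0346, 0.0083, 1.4853, -2.2178, -6.5656], [0.013, -0.0331, 0.0087, 1.4853, -2.2178, -6.5656], [0.0171, -0.0312, 0.009, 1.4853, -2.2178, -6.5656], [0.0209, -0.0288, 0.009, 1.4853, -2.2178, -6.5656]]
[[0.0243, -0.0259, 0.0089, 1.4853, -2.2178, -6.5656], [0.0275, -0.0227, 0.0085, 1.4853, -2.2178, -6.5656], [0.0302, -0.0192, 0.0079, 1.4853, -2.2178, -6.5656], [0.0325, -0.0154, 0.0072, 1.4853, -2.2178, -6.5656], [0.0343, -0.0114, 0.0062, 1.4853, -2.2178, -6.5656]]
```

step_arm --moves '[[[0.0045,-0.0355,0.0075,1.5,-2.2,-6.6],[0.009,-0.0345,0.0085,1.5,-2.2,-6.6],[0.013,-0.033,0.0085,1.5,-2.2,-6.6],[0.017,-0.031,0.009,1.5,-2.2,-6.6],[0.021,-0.029,0.009,1.5,-2.2,-6.6]]]' --claw 0.45

```text
t: 7.1
position: [0.5176, 0.138, 0.3646]
tcp_rot: [175.0, -12.9, 45.1]
force: [1.0, -0.6, -1.1]
gripper_width: 0.547
```

```bash
sed -i 's/^PORT=.*TILT/PORT=np.array([0.6384,-0.0144,0.1125]); YAW=10.7; TILT/' plan.py
python3 - <<'E'
from plan import *
st()
plan([.52,.325,.33],down(77.5),wmax=6.9)
E
```

```text
7.1 [0.5176 0.138  0.3646] [174.99 -12.9   45.07] F [ 1.  -0.6 -1.1] g 0.547 j [ -5.6  16.6 -18.2 110.8   7.5  39.8 -73.2]
total shift [ 0.123  -0.1354  0.0521] rot [  8.51 -11.14 -32.84] n 5
[[0.0246, -0.0271, 0.0104, 1.7017, -2.2282, -6.5674], [0.0279, -0.0238, 0.0101, 1.7017, -2.2282, -6.5674], [0.0308, -0.0201, 0.0097, 1.7017, -2.2282, -6.5674], [0.0333, -0.0161, 0.0089, 1.7017, -2.2282, -6.5674], [0.0352, -0.012, 0.008, 1.7017, -2.2282, -6.5674]]
```

step_arm --moves '[[[0.0245,-0.027,0.0105,1.7,-2.2,-6.6],[0.028,-0.024,0.01,1.7,-2.2,-6.6],[0.031,-0.02,0.0095,1.7,-2.2,-6.6],[0.0335,-0.016,0.009,1.7,-2.2,-6.6],[0.035,-0.012,0.008,1.7,-2.2,-6.6]]]'

```text
t: 7.52
position: [0.5195, 0.3325, 0.3323]
tcp_rot: [179.6, -0.1, 77.8]
force: [0.1, 0.1, -0.3]
gripper_width: 0.547
```

step_arm --moves '[[[0,0,0,0,0,0]]]'

```text
t: 7.6
position: [0.5172, 0.3404, 0.331]
tcp_rot: [179.9, -0.3, 78.7]
force: [0.3, 0.2, -0.2]
gripper_width: 0.551
```

Run:
```python
from plan import *
st()
f=grab('wrist');cv2.imwrite('pics/w12.png',f['image'][:,:,::-1])
print(proj(f,[.5277,.3296,.066]),proj(f,[.5277,.3296,0]))
```

```text
7.6 [0.5172 0.3404 0.331 ] [179.86  -0.27  78.66] F [ 0.3  0.2 -0.2] g 0.551 j [-20.8  30.6 -25.7  94.5  15.1  58.  -62.8]
[291.71719697 219.056629  ] [288.57312927 199.48317753]
```

View pics/w12.png

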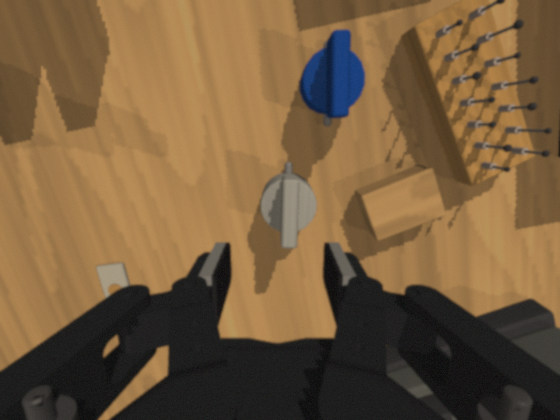

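Run:
```python
from plan import *
im=cv2.imread('pics/w12.png');cv2.imwrite('pics/w12c.png',cv2.resize(im[155:260,240:345],None,fx=6,fy=6,interpolation=cv2.INTER_CUBIC))
```

```text
(no output)
```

View pics/w12c.png

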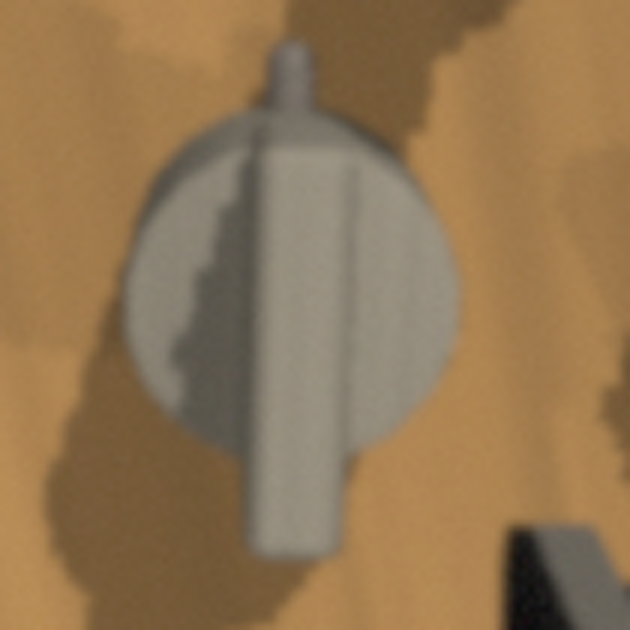

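```bash
cat > cap.py <<'E'
from plan import *
import json
E=None
f=grab('wrist')
# pose drift negligible since picture taken at same pose except 0.05 s
q=lambda u,v:plane(f,240+u/6,155+v/6,.066)
a,b=q(307,150),q(295,555);d=a-b
c=(a+b)/2;y=np.degrees(np.arctan2(d[1],d[0]));print(a,b,c,np.linalg.norm(d),y)
o,dd=ray(f,240+292/6,155+285/6);print("cup top",o+dd*(.038-o[2])/dd[2])
plan([c[0],c[1],.28],down(y))
E
python3 cap.py
```

```text
[0.53476885 0.35836881 0.066     ] [0.52200028 0.30191435 0.066     ] [0.52838456 0.33014158 0.066     ] 0.057880414892316975 77.25556900777573
cup top [0.52894227 0.33316321 0.038     ]
total shift [-0.0026  0.0099  0.0517] rot [ 0.36 -0.18  0.73] n 2
[[-0.0013, 0.0049, 0.0258, 0.1815, -0.0911, 0.3674], [-0.0012, 0.005, 0.0258, 0.1815, -0.0911, 0.3674]]
```

step_arm --moves '[[[-0.0012,0.005,0.026,0.2,0,0.4],[-0.0012,0.005,0.026,0.2,0,0.4],[0,0,0,0,0,0]]]'

```text
t: 7.95
position: [0.5303, 0.3272, 0.2809]
tcp_rot: [179.7, -0.3, 76.8]
force: [-0.2, -2.2, -0.6]
gripper_width: 0.554
```

Run:
```python
from plan import *
st()
plan([.5283,.3305,.216],down(77.3))
```

```text
7.95 [0.5303 0.3272 0.2809] [179.7   -0.33  76.77] F [-0.2 -2.2 -0.6] g 0.554 j [-20.5  33.8 -24.   96.9  16.6  52.4 -64.2]
total shift [ 0.0024 -0.003   0.0649] rot [ 0.3  -0.33 -0.53] n 2
[[0.0012, -0.0015, 0.0324, 0.1505, -0.1642, -0.2658], [0.0013, -0.0014, 0.0324, 0.1505, -0.1642, -0.2658]]
```

step_arm --moves '[[[0.0012,-0.0015,0.025,0.2,-0.2,-0.3],[0.001,-0.0015,0.025,0.1,-0.1,-0.2],[0,0,0,0,0,0]]]'

```text
t: 8.2
position: [0.5303, 0.3258, 0.2336]
tcp_rot: [179.7, -0.1, 76.8]
force: [-0.4, -0.6, -0.9]
gripper_width: 0.549
```

Run:
```python
from plan import *
st()
plan([.5283,.3305,.216],down(77.3))
f=grab('wrist');cv2.imwrite('pics/w13.png',f['image'][:,:,::-1])
```

```text
8.2 [0.5303 0.3258 0.2336] [ 1.7969e+02 -8.0000e-02  7.6770e+01] F [-0.4 -0.6 -0.9] g 0.549 j [-21.3  36.9 -22.7  99.   18.6  47.5 -65.8]
total shift [ 0.0041 -0.0031  0.0176] rot [ 0.31 -0.08 -0.53] n 1
[[0.0041, -0.0031, 0.0176, 0.308, -0.0792, -0.5346]]
```

View pics/w13.png

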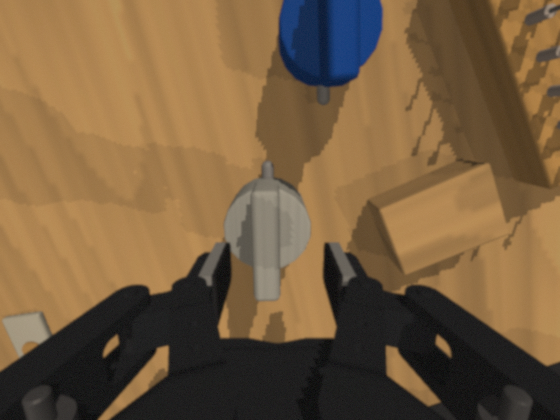

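step_arm --moves '[[[0.005,-0.004,0.009,0.3,0,-0.5],[0.0005,0,0.008,0,0,0],[0,0,0,0,0,0]]]'

```text
t: 8.5
position: [0.5301, 0.332, 0.2234]
tcp_rot: [179.6, -0.4, 77.1]
force: [-0.2, -0.3, -0.4]
gripper_width: 0.549
```

Run:
```python
from plan import *
st()
plan([.5283,.3305,.216],down(77.3))
```

```text
8.5 [0.5301 0.332  0.2234] [179.61  -0.4   77.08] F [-0.2 -0.3 -0.4] g 0.549 j [-21.9  37.9 -22.5  99.1  19.1  46.3 -66.3]
total shift [-0.0019 -0.0015  0.0073] rot [ 0.39 -0.4  -0.22] n 1
[[-0.0019, -0.0015, 0.0073, 0.395, -0.4031, -0.2227]]
```

step_arm --moves '[[[-0.002,-0.0015,0.007,0.4,-0.4,-0.2],[0,0,0.001,0,0,0],[0,0,0,0,0,0]]]'

```text
t: 8.75
position: [0.5286, 0.331, 0.2169]
tcp_rot: [179.9, -0.1, 77.3]
force: [0.3, 0.1, 0.2]
gripper_width: 0.553
```

Run:
```python
from plan import *
st()
plan([.5283,.3305,.216],down(77.3))
f=grab('wrist');cv2.imwrite('pics/w14.png',f['image'][:,:,::-1])
```

```text
8.75 [0.5286 0.331  0.2169] [ 1.7991e+02 -1.1000e-01  7.7300e+01] F [0.3 0.1 0.2] g 0.553 j [-21.9  38.3 -22.5  99.4  19.2  46.  -66.2]
total shift [-0.0006 -0.0002  0.0009] rot [ 0.09 -0.11 -0.  ] n 1
[[-0.0006, -0.0002, 0.0009, 0.0866, -0.1076, -0.0021]]
```

View pics/w14.png

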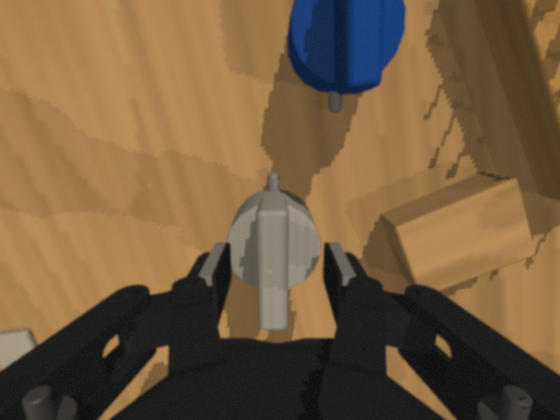

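step_arm --moves '[[[0,0,0,0,0,0],[0,0,0,0,0,0],[0,0,0,0,0,0],[0,0,0,0,0,0],[0,0,0,0,0,0]]]' --claw 1 --force 80

```text
t: 9.22
position: [0.5286, 0.331, 0.2173]
tcp_rot: [179.9, -0.1, 77.3]
force: [0.7, -0.8, -1.2]
gripper_width: 0.148
```

step_arm --moves '[[[0,0,0,0,0,0],[0,0,0,0,0,0],[0,0,0,0,0,0]]]'

```text
t: 9.47
position: [0.5285, 0.3309, 0.2172]
tcp_rot: [179.9, -0.1, 77.3]
force: [-0.8, -0.1, -0.8]
gripper_width: 0.144
```

Run:
```python
from plan import *
st()
f=grab('wrist');cv2.imwrite('pics/w15.png',f['image'][:,:,::-1])
print(portpt(0,0,.34));plan([.505,.25,.42],down(77.3))
```

```text
9.47 [0.5285 0.3309 0.2172] [ 1.7992e+02 -9.0000e-02  7.7290e+01] F [-0.8 -0.1 -0.8] g 0.144 j [-21.9  38.3 -22.5  99.4  19.2  46.  -66.2]
[ 0.49720816 -0.04107847  0.42064465]
total shift [-0.0838 -0.0049 -0.2029] rot [ 0.08 -0.09 -0.01] n 6
[[-0.014, -0.0008, -0.0338, 0.0138, -0.0148, -0.0012], [-0.014, -0.0008, -0.0338, 0.0138, -0.0148, -0.0012], [-0.014, -0.0008, -0.0338, 0.0138, -0.0148, -0.0012], [-0.014, -0.0008, -0.0338, 0.0138, -0.0148, -0.0012], [-0.014, -0.0008, -0.0338, 0.0138, -0.0148, -0.0012]]
[[-0.014, -0.0009, -0.0338, 0.0138, -0.0148, -0.0012]]
```

View pics/w15.png

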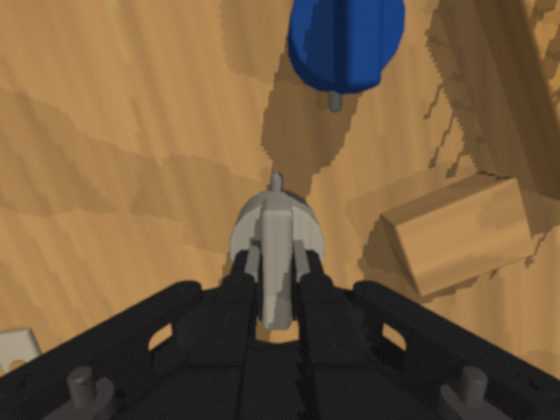

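Run:
```python
from plan import *
f=grab('wrist');crop(f,'w15c.png',220,160,110,180,4)
p,r,s=pose()
for v in (208,328): print(r.inv().apply(plane(f,277,v,.066)-p))
print(r.inv().apply(plane(f,277,172,.006)-p))
```

```text
[ 0.03239209 -0.00025502  0.15127627]
[-0.02637265 -0.00032361  0.15118338]
[ 0.0379091  -0.00028064  0.21128508]
```

View pics/w15c.png

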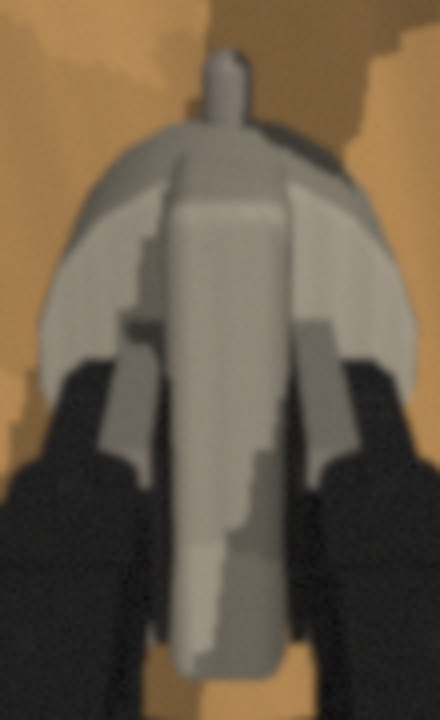

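step_arm --moves '[[[0,0,-0.015,0,0,0],[0,0,-0.035,0,0,0],[-0.01,0,-0.04,0,0,0],[-0.01,0,-0.04,0,0,0],[-0.01,0,-0.035,0,0,0]]]'

```text
t: 9.98
position: [0.5194, 0.3011, 0.3785]
tcp_rot: [-179.3, 0.6, 77.5]
force: [0.9, -0.8, -0.8]
gripper_width: 0.145
```

```bash
cat >> plan.py <<'E'
OX=-0.0015
def tgt(a,h): # tool pose with cap axis on port axis, TCP h above rim, tool x at a
    r=toolR(a); return PORT+portR().apply([0,0,h])+r.apply([OX,0,0]), r
E
python3 - <<'E'
from plan import *
st()
p,r=tgt(60,.34);print(p,r.as_euler('xyz',degrees=True));plan(p,r)
f=grab('wrist');cv2.imwrite('pics/w16.png',f['image'][:,:,::-1])
E
```

```text
9.98 [0.5194 0.3011 0.3785] [-179.3     0.55   77.54] F [ 0.9 -0.8 -0.8] g 0.145 j [-16.8  26.8 -26.4  93.5  12.7  63.6 -59.1]
[ 0.49678144 -0.04248113  0.42032768] [158.00945511 -12.19908169  73.07886965]
total shift [-0.3408  0.0516 -0.0392] rot [-23.04  11.78   6.77] n 9
[[-0.0379, 0.0057, -0.0044, -2.5597, 1.3094, 0.752], [-0.0377, 0.0064, -0.0049, -2.5597, 1.3094, 0.752], [-0.0375, 0.0072, -0.0055, -2.5597, 1.3094, 0.752], [-0.0372, 0.0079, -0.006, -2.5597, 1.3094, 0.752], [-0.037, 0.0087, -0.0065, -2.5597, 1.3094, 0.752]]
[[-0.0367, 0.0095, -0.0069, -2.5597, 1.3094, 0.752], [-0.0364, 0.0103, -0.0073, -2.5597, 1.3094, 0.752], [-0.0361, 0.0111, -0.0077, -2.5597, 1.3094, 0.752], [-0.0358, 0.0119, -0.008, -2.5597, 1.3094, 0.752]]
```

View pics/w16.png

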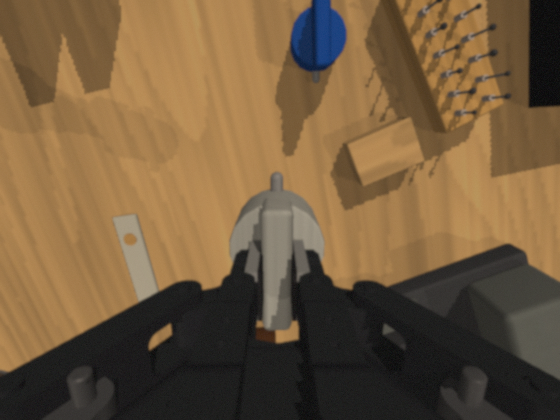

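step_arm --moves '[[[-0.038,0.0055,-0.015,-2.6,1.3,0.75],[-0.0375,0.0065,-0.015,-2.6,1.3,0.75],[-0.0375,0.007,-0.015,-2.6,1.3,0.75],[-0.037,0.008,-0.01,-2.6,1.3,0.75],[-0.037,0.0085,-0.006,-2.6,1.3,0.75]]]'

```text
t: 10.45
position: [0.5052, 0.1157, 0.4431]
tcp_rot: [166.8, -7.3, 75.1]
force: [1.0, -0.1, -0.8]
gripper_width: 0.149
```

Run:
```python
from plan import *
st()
p,r=tgt(60,.34);plan(p,r)
```

```text
10.45 [0.5052 0.1157 0.4431] [166.78  -7.28  75.05] F [ 1.  -0.1 -0.8] g 0.149 j [  2.   10.6 -24.8 106.8   8.8  48.9 -42.6]
total shift [-0.1566  0.0312  0.0104] rot [-9.1   4.1   3.35] n 4
[[-0.0392, 0.0078, 0.0026, -2.2748, 1.0259, 0.8366], [-0.0391, 0.0083, 0.0022, -2.2748, 1.0259, 0.8366], [-0.039, 0.0088, 0.0018, -2.2748, 1.0259, 0.8366], [-0.0389, 0.0093, 0.0015, -2.2748, 1.0259, 0.8366]]
```

step_arm --moves '[[[-0.039,0.008,0.0025,-2.3,1,0.8],[-0.039,0.0085,0.002,-2.3,1,0.8],[-0.039,0.009,0.002,-2.3,1,0.8],[-0.036,0.009,0.0015,-2.3,1,0.8],[0,0,0,0,0,0]]]'

```text
t: 10.87
position: [0.4942, -0.0547, 0.4232]
tcp_rot: [156.7, -12.1, 72.6]
force: [-1.2, -0.8, -1.7]
gripper_width: 0.142
```

```bash
cat > ov.py <<'E'
from plan import *
def ov(name,u0=150,v0=100,w=270,h=200,s=2.8,cap=None):
    f=grab('wrist');im=f['image'][:,:,::-1].copy()
    for r,hh,c in((.046,0,(0,0,255)),(.030,0,(0,255,0))):
        pts=np.array([proj(f,portpt(r*np.cos(a),r*np.sin(a),hh)) for a in np.linspace(0,2*np.pi,60)])
        cv2.polylines(im,[np.round(pts*8).astype(int)],True,c,1,cv2.LINE_AA,3)
    for a in (np.pi/3,4*np.pi/3):
        for r in (.03,.041):
            q=proj(f,portpt(r*np.cos(a),r*np.sin(a),0));cv2.circle(im,tuple(int(round(x)) for x in q),1,(255,0,0),-1)
    cv2.imwrite('pics/'+name,cv2.resize(im[v0:v0+h,u0:u0+w],None,fx=s,fy=s,interpolation=cv2.INTER_CUBIC))
E
python3 - <<'E'
from ov import *
st()
p,r=tgt(60,.28);plan(p,r)
ov('w17.png')
E
```

```text
10.87 [ 0.4942 -0.0547  0.4232] [156.7  -12.11  72.59] F [-1.2 -0.8 -1.7] g 0.142 j [ 20.6   6.9 -20.4 116.   -3.4  31.9 -16.5]
total shift [ 0.0118 -0.0048  0.0645] rot [ 1.41  0.27 -0.41] n 2
[[0.0059, -0.0024, 0.0323, 0.7072, 0.133, -0.2048], [0.0059, -0.002, 0.0323, 0.7072, 0.133, -0.2048]]
```

View pics/w17.png

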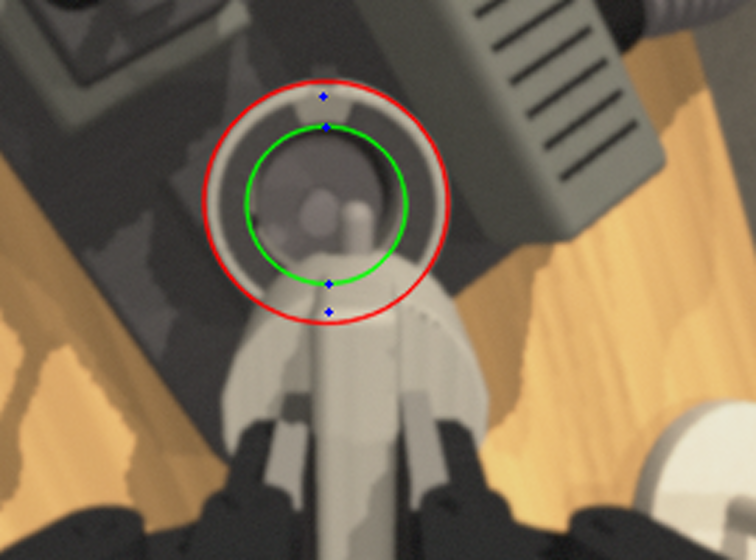

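step_arm --moves '[[[0.006,-0.003,0.026,0.7,0.1,-0.2],[0.006,-0.002,0.026,0.7,0.1,-0.2],[0,0,0,0,0,0]]]'

```text
t: 11.17
position: [0.5164, -0.0356, 0.3778]
tcp_rot: [158.0, -12.2, 73.0]
force: [-0.4, 1.0, -1.4]
gripper_width: 0.15
```

Run:
```python
from ov import *
st()
p,r=tgt(60,.24);plan(p,r)
ov('w18.png')
```

```text
11.17 [ 0.5164 -0.0356  0.3778] [157.98 -12.2   72.95] F [-0.4  1.  -1.4] g 0.15 j [ 16.9  12.1 -20.1 116.9   1.   27.  -22.1]
total shift [-0.003   0.0009  0.0528] rot [ 0.06  0.05 -0.11] n 2
[[-0.0015, 0.0005, 0.0264, 0.0299, 0.0235, -0.0568], [-0.0015, 0.0005, 0.0264, 0.0299, 0.0235, -0.0568]]
```

View pics/w18.png

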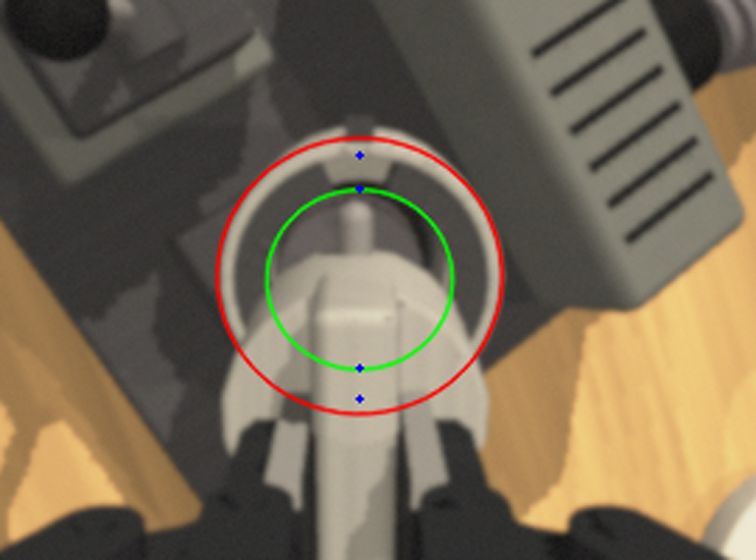

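step_arm --moves '[[[-0.002,0.0005,0.024,0,0,0],[-0.001,0.0005,0.022,0,0,0],[0,0,0,0,0,0]]]'

```text
t: 11.47
position: [0.5364, -0.0336, 0.3397]
tcp_rot: [157.7, -12.2, 73.2]
force: [-0.8, -0.3, -0.6]
gripper_width: 0.144
```

Run:
```python
from ov import *
st()
p,r=tgt(60,.225);plan(p,r)
ov('w19.png')
f=grab('side');crop(f,'s19.png',190,170,120,110,5)
```

```text
11.47 [ 0.5364 -0.0336  0.3397] [157.66 -12.24  73.21] F [-0.8 -0.3 -0.6] g 0.144 j [ 14.4  16.5 -18.2 117.4   4.   21.8 -24.6]
total shift [-0.0026 -0.0018  0.0248] rot [ 0.32 -0.08  0.1 ] n 1
[[-0.0026, -0.0018, 0.0248, 0.3199, -0.0829, 0.1046]]
```

View pics/w19.png

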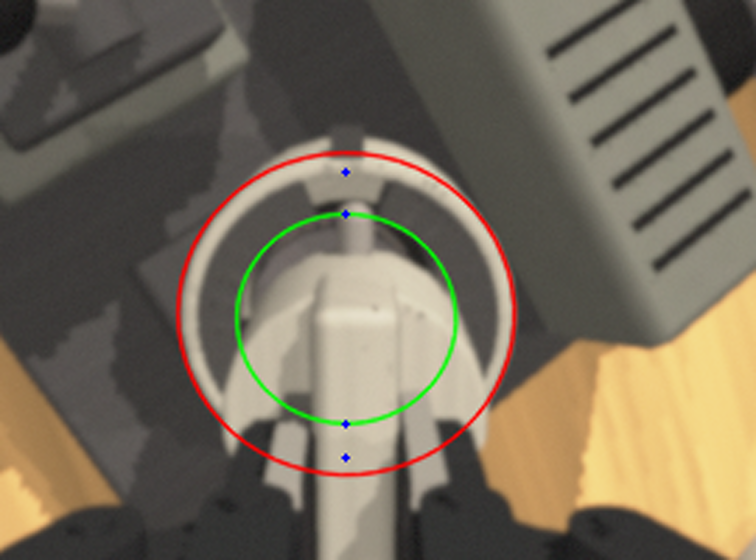

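View pics/s19.png

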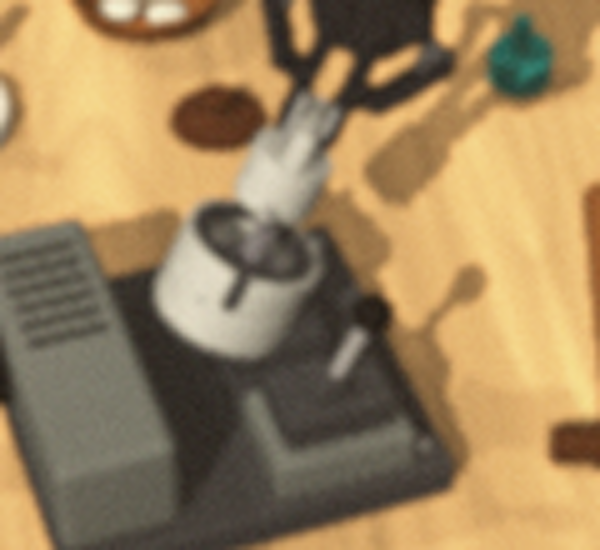

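step_arm --moves '[[[-0.003,-0.002,0.012,0.3,0,0],[-0.0005,-0.0005,0.012,0,0,0],[0,0,0,0,0,0]]]'

```text
t: 11.82
position: [0.5437, -0.034, 0.3213]
tcp_rot: [157.5, -12.3, 73.3]
force: [-0.6, 0.3, -1.1]
gripper_width: 0.142
```

Run:
```python
from ov import *
st()
p,r=tgt(60,.225);plan(p,r)
ov('w20.png')
f=grab('side');crop(f,'s20.png',190,170,120,110,5)
```

```text
11.82 [ 0.5437 -0.034   0.3213] [157.5  -12.31  73.31] F [-0.6  0.3 -1.1] g 0.142 j [ 13.5  18.6 -17.3 117.8   5.1  19.2 -25.3]
total shift [-0.0003 -0.0014  0.0051] rot [ 0.45 -0.19  0.17] n 1
[[-0.0003, -0.0014, 0.0051, 0.4548, -0.1918, 0.1695]]
```

View pics/w20.png

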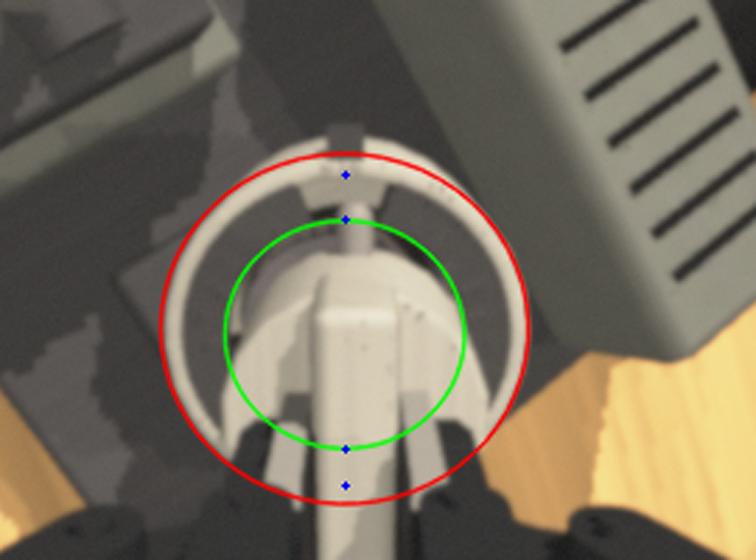

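View pics/s20.png

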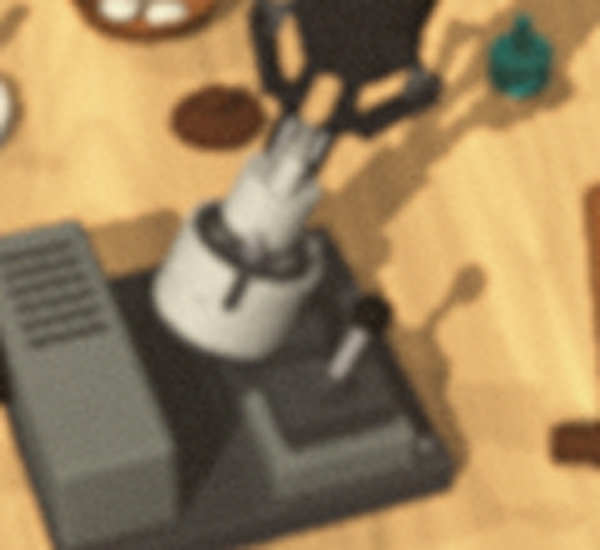

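step_arm --moves '[[[-0.0005,-0.002,0.006,0.5,-0.2,0.2],[0,0,0.006,0,0,0],[0,0,0,0,0,0]]]'

```text
t: 12.17
position: [0.5471, -0.033, 0.3107]
tcp_rot: [158.0, -12.2, 73.0]
force: [0.6, 0.2, -0.9]
gripper_width: 0.144
```

Run:
```python
from ov import *
st()
p,r=tgt(60,.216);plan(p,r)
ov('w21.png')
```

```text
12.17 [ 0.5471 -0.033   0.3107] [157.99 -12.21  73.01] F [ 0.6  0.2 -0.9] g 0.144 j [ 12.6  19.7 -16.5 117.9   5.6  18.5 -26.1]
total shift [-0.    -0.     0.003] rot [ 0.03  0.01 -0.06] n 1
[[-0.0, -0.0, 0.003, 0.0319, 0.0142, -0.0634]]
```

View pics/w21.png

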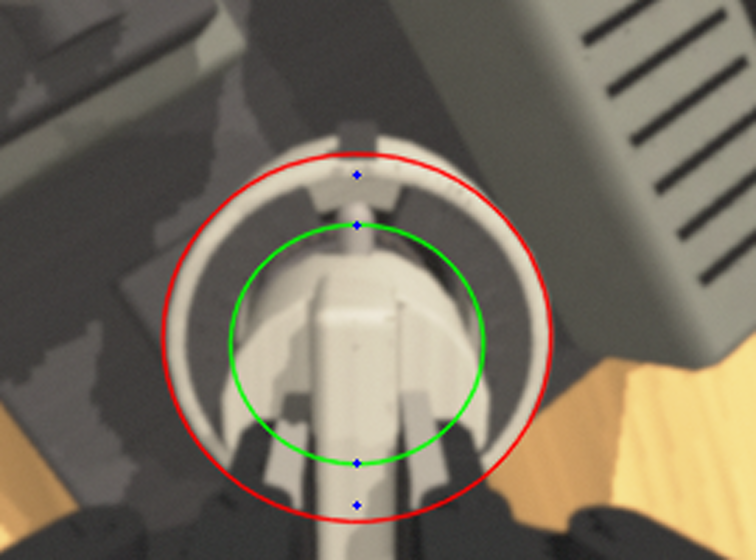

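step_arm --moves '[[[0,0,0.005,0,0,0],[0,0,0.004,0,0,0],[0,0,0,0,0,0]]]'

```text
t: 12.47
position: [0.5511, -0.0322, 0.3023]
tcp_rot: [158.0, -12.2, 73.0]
force: [-0.3, -1.0, -0.5]
gripper_width: 0.143
```

Run:
```python
from ov import *
st()
p,r=tgt(60,.199);plan(p,r)
ov('w22.png')
f=grab('side');crop(f,'s22.png',190,170,120,110,5)
```

```text
12.47 [ 0.5511 -0.0322  0.3023] [157.97 -12.21  73.03] F [-0.3 -1.  -0.5] g 0.143 j [ 11.9  20.7 -15.9 117.9   6.1  17.4 -26.6]
total shift [-0.0001 -0.0002  0.0106] rot [ 0.06  0.01 -0.05] n 1
[[-0.0001, -0.0002, 0.0106, 0.0551, 0.0078, -0.0522]]
```

View pics/w22.png

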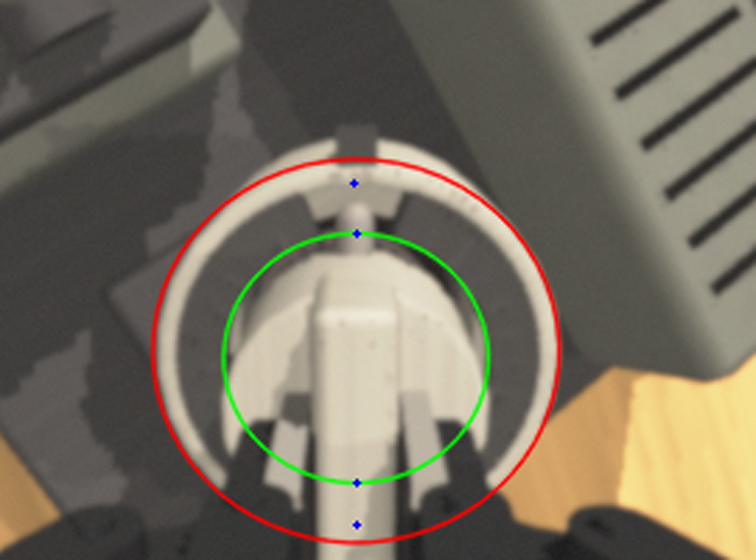

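View pics/s22.png

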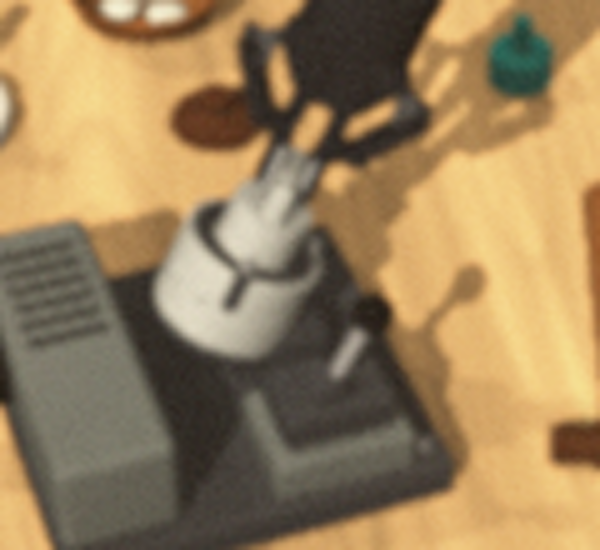

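step_arm --moves '[[[0,0,0.004,0,0,0],[0,0,0.004,0,0,0],[0,0,0,0,0,0]]]'

```text
t: 12.82
position: [0.5547, -0.0316, 0.2952]
tcp_rot: [157.9, -12.2, 73.0]
force: [0.3, 0.8, -0.8]
gripper_width: 0.146
```

step_arm --moves '[[[0,0,0.003,0,0,0],[0,0,0,0,0,0]]]'

```text
t: 12.98
position: [0.5561, -0.0313, 0.2921]
tcp_rot: [157.9, -12.2, 73.0]
force: [0.9, 0.3, -1.1]
gripper_width: 0.147
```

Run:
```python
from ov import *
st()
p,r=tgt(60,.199);plan(p,r)
ov('w23.png')
f=grab('side');crop(f,'s23.png',190,170,120,110,5)
```

```text
12.98 [ 0.5561 -0.0313  0.2921] [157.91 -12.22  73.03] F [ 0.9  0.3 -1.1] g 0.147 j [ 11.   21.9 -15.1 117.9   6.7  16.2 -27.2]
total shift [-0.0002 -0.0005 -0.0007] rot [ 0.11 -0.   -0.05] n 1
[[-0.0002, -0.0005, -0.0007, 0.1081, -0.0018, -0.0538]]
```

View pics/w23.png

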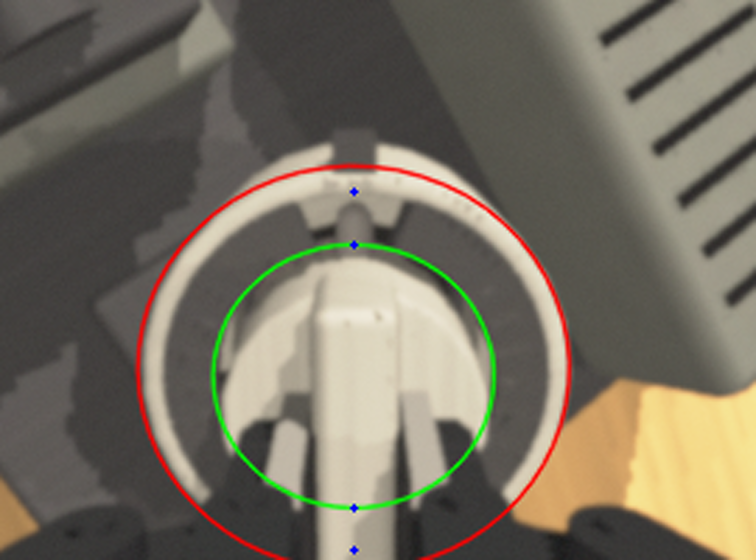

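View pics/s23.png

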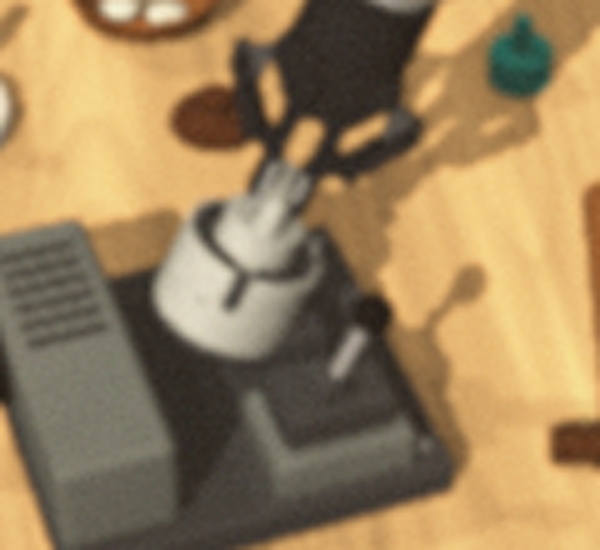

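step_arm --moves '[[[0,-0.0005,0.003,0,0,0],[0,0,0,0,0,0]]]'

```text
t: 13.25
position: [0.5576, -0.0309, 0.2912]
tcp_rot: [157.7, -12.3, 73.1]
force: [-2.4, -0.3, 1.8]
gripper_width: 0.142
```

step_arm --moves '[[[0,0,0.003,0,0,0],[0,0,0,0,0,0]]]'

```text
t: 13.42
position: [0.559, -0.0305, 0.2913]
tcp_rot: [157.5, -12.3, 73.1]
force: [-4.2, -0.8, -3.0]
gripper_width: 0.144
```

Run:
```python
from ov import *
st()
p,r=tgt(60,.199);plan(p,r)
ov('w24.png')
```

```text
13.42 [ 0.559  -0.0305  0.2913] [157.47 -12.3   73.11] F [-4.2 -0.8 -3. ] g 0.144 j [ 10.6  22.1 -14.7 117.8   6.9  15.6 -27.5]
total shift [-0.0016 -0.0024 -0.0028] rot [ 0.54 -0.1  -0.01] n 1
[[-0.0016, -0.0024, -0.0028, 0.5379, -0.1, -0.0104]]
```

View pics/w24.png

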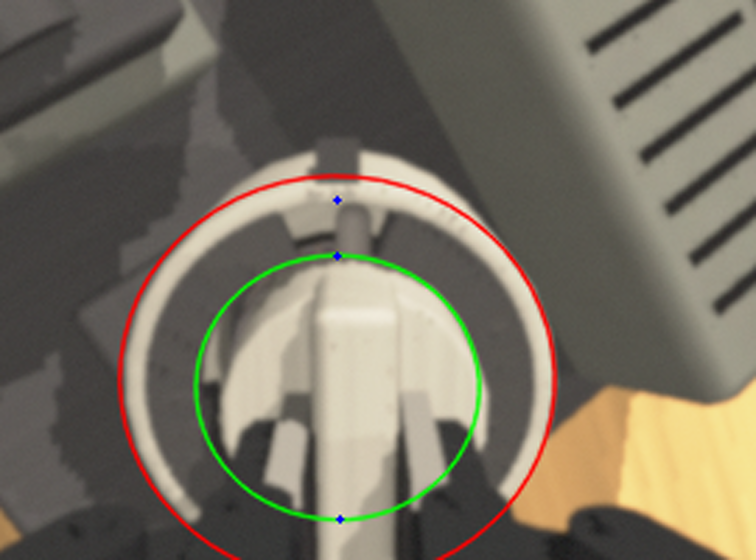

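step_arm --moves '[[[-0.0016,-0.0024,0,0.5,-0.1,0],[0,0,0,0,0,0]]]'

```text
t: 13.63
position: [0.5567, -0.0311, 0.2913]
tcp_rot: [157.8, -12.2, 73.1]
force: [-2.2, -0.5, -0.1]
gripper_width: 0.143
```

Run:
```python
from ov import *
st()
p,r=tgt(60,.196);plan(p,r)
ov('w25.png')
f=grab('side');crop(f,'s25.png',190,170,120,110,5)
print(portR().inv().apply(sensors.sense()["force"]))
```

```text
13.63 [ 0.5567 -0.0311  0.2913] [157.82 -12.23  73.1 ] F [-2.2 -0.5 -0.1] g 0.143 j [ 11.   22.  -15.  117.9   6.7  16.  -27.2]
total shift [-0.0004 -0.0006  0.0013] rot [ 0.18 -0.04  0.01] n 1
[[-0.0004, -0.0006, 0.0013, 0.1825, -0.0412, 0.0082]]
[-0.13790762 -0.28969769  0.92646543]
```

View pics/w25.png

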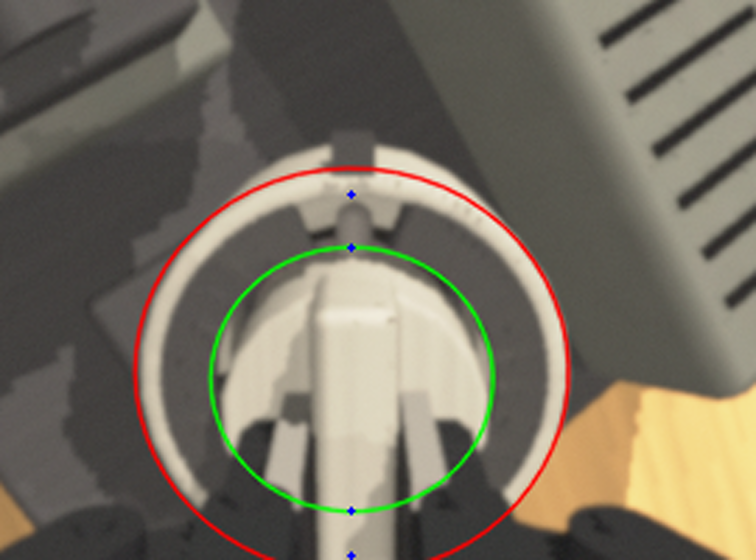

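View pics/s25.png

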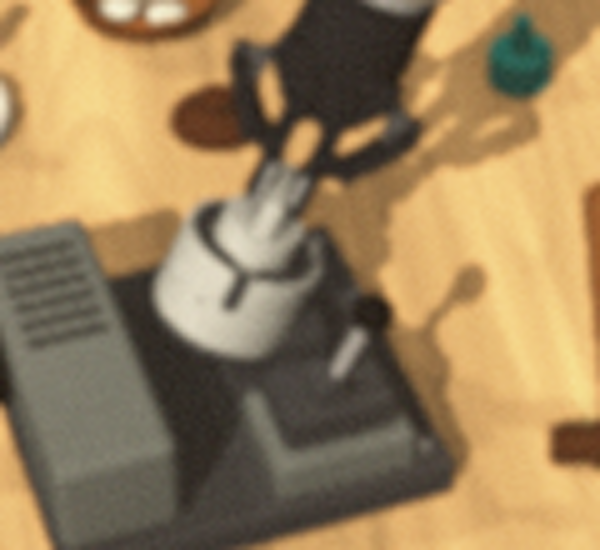

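step_arm --moves '[[[-0.0004,-0.0006,0.0025,0.2,0,0],[0,0,0.001,0,0,0]]]'

```text
t: 13.9
position: [0.5589, -0.031, 0.2905]
tcp_rot: [157.7, -12.3, 73.2]
force: [-13.4, -1.1, 19.4]
gripper_width: 0.144
```

Run:
```python
from ov import *
st()
p,r=tgt(40,.195);plan(p,r,n=4)
print(portR().inv().apply(sensors.sense()["force"]))
```

```text
13.9 [ 0.5589 -0.031   0.2905] [157.68 -12.32  73.15] F [-13.4  -1.1  19.4] g 0.144 j [ 10.9  22.2 -15.  117.7   6.8  15.7 -27.2]
total shift [-0.0009 -0.0027  0.0006] rot [ 0.29 -0.19 20.02] n 4
[[-0.0002, -0.0007, 0.0002, 0.0726, -0.0483, 5.0047], [-0.0003, -0.0006, 0.0002, 0.0726, -0.0483, 5.0047], [-0.0003, -0.0006, 0.0002, 0.0726, -0.0483, 5.0047], [-0.0004, -0.0006, 0.0002, 0.0726, -0.0483, 5.0047]]
[-3.92621463  1.45076244 23.22044432]
```

step_arm --moves '[[[0,0,-0.001,0,0,0],[0,0,0,0,0,0]]]'

```text
t: 14.07
position: [0.5584, -0.031, 0.2918]
tcp_rot: [157.6, -12.3, 73.2]
force: [-2.4, -0.3, 0.1]
gripper_width: 0.145
```

Run:
```python
from ov import *
st()
p,r=tgt(60,.195);plan(p,r,n=4)
print(portR().inv().apply(sensors.sense()["force"]))
f=grab('wrist');crop(f,'w26.png',180,130,180,150,4)
f=grab('top');crop(f,'t26.png',200,90,130,140,4)
```

```text
14.07 [ 0.5584 -0.031   0.2918] [157.65 -12.31  73.16] F [-2.4 -0.3  0.1] g 0.145 j [ 11.   22.  -15.1 117.7   6.8  15.9 -27.2]
total shift [-0.0011 -0.0023  0.002 ] rot [ 0.35 -0.13  0.03] n 4
[[-0.0003, -0.0006, 0.0005, 0.0868, -0.0334, 0.007], [-0.0003, -0.0006, 0.0005, 0.0868, -0.0334, 0.007], [-0.0003, -0.0006, 0.0005, 0.0868, -0.0334, 0.007], [-0.0003, -0.0006, 0.0005, 0.0868, -0.0334, 0.007]]
[-2.13072475  0.15884038  1.07404083]
```

View pics/w26.png

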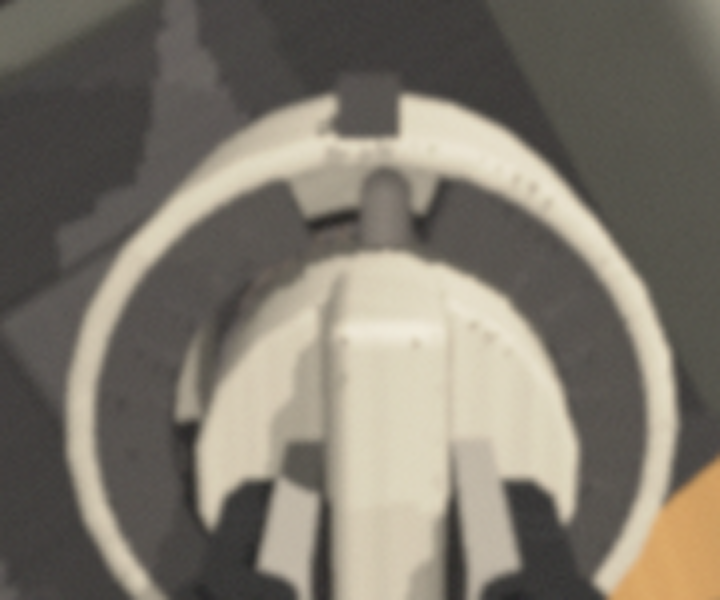

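View pics/t26.png

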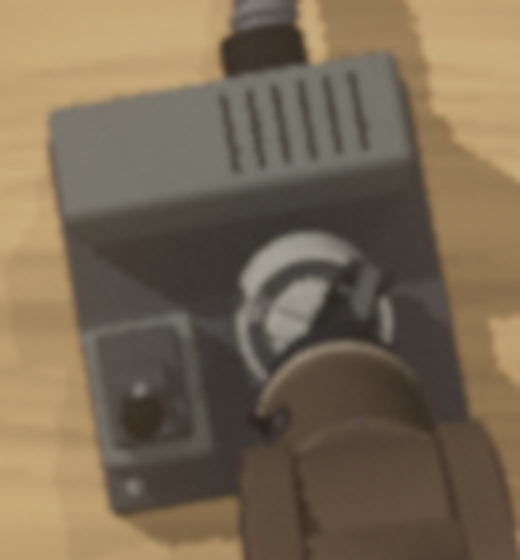

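step_arm --moves '[[[-0.001,-0.003,0,0.4,0,0],[0,-0.0005,0,0,0,0]]]'

```text
t: 14.33
position: [0.5558, -0.0308, 0.2901]
tcp_rot: [158.0, -12.4, 73.2]
force: [-1.4, -0.7, 2.2]
gripper_width: 0.147
```

Run:
```python
from ov import *
st()
p,r=tgt(60,.195);plan(p,r,n=4)
print(portR().inv().apply(sensors.sense()["force"]))
f=grab('wrist');crop(f,'w27.png',180,130,180,150,4)
```

```text
14.33 [ 0.5558 -0.0308  0.2901] [157.99 -12.36  73.17] F [-1.4 -0.7  2.2] g 0.147 j [ 11.3  22.1 -15.4 118.    6.6  15.9 -27. ]
total shift [-0.0003  0.0007  0.0016] rot [ 0.   -0.18  0.02] n 4
[[-0.0001, 0.0002, 0.0004, 0.0012, -0.0452, 0.0045], [-0.0001, 0.0002, 0.0004, 0.0012, -0.0452, 0.0045], [-0.0001, 0.0002, 0.0004, 0.0012, -0.0452, 0.0045], [-0.0001, 0.0002, 0.0004, 0.0012, -0.0452, 0.0045]]
[-0.43578749 -0.43121382  2.68500802]
```

View pics/w27.png

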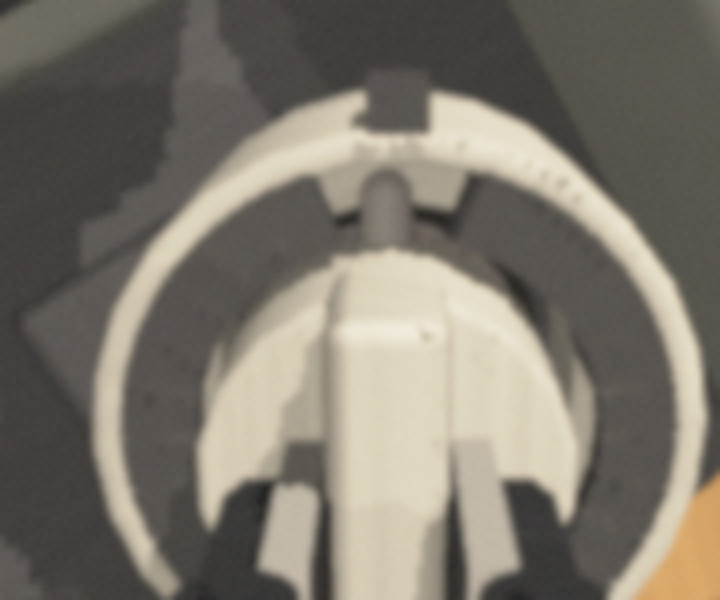

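step_arm --moves '[[[0,0.0003,0.0015,0,-0.2,0],[0,0,0,0,0,0]]]'

```text
t: 14.55
position: [0.5566, -0.0301, 0.2898]
tcp_rot: [158.0, -12.2, 73.1]
force: [-5.6, -0.2, 7.2]
gripper_width: 0.148
```

Run:
```python
from ov import *
st()
p,r=tgt(60,.195);plan(p,r,n=4)
print(portR().inv().apply(sensors.sense()["force"]),sensors.sense()['wrist_torque'])
f=grab('wrist');crop(f,'w28.png',180,130,180,150,4)
```

```text
14.55 [ 0.5566 -0.0301  0.2898] [157.96 -12.2   73.13] F [-5.6 -0.2  7.2] g 0.148 j [ 10.8  22.1 -15.  117.9   6.8  15.9 -27.3]
total shift [-0.001   0.0004  0.0009] rot [ 0.04 -0.02  0.05] n 4
[[-0.0003, 0.0001, 0.0002, 0.0098, -0.0042, 0.0117], [-0.0003, 0.0001, 0.0002, 0.0098, -0.0042, 0.0117], [-0.0003, 0.0001, 0.0002, 0.0098, -0.0042, 0.0117], [-0.0003, 0.0001, 0.0002, 0.0098, -0.0042, 0.0117]]
[-1.99950183  0.84790116  8.89198157] [-0.07646744  1.1964977   0.03353206]
```

View pics/w28.png

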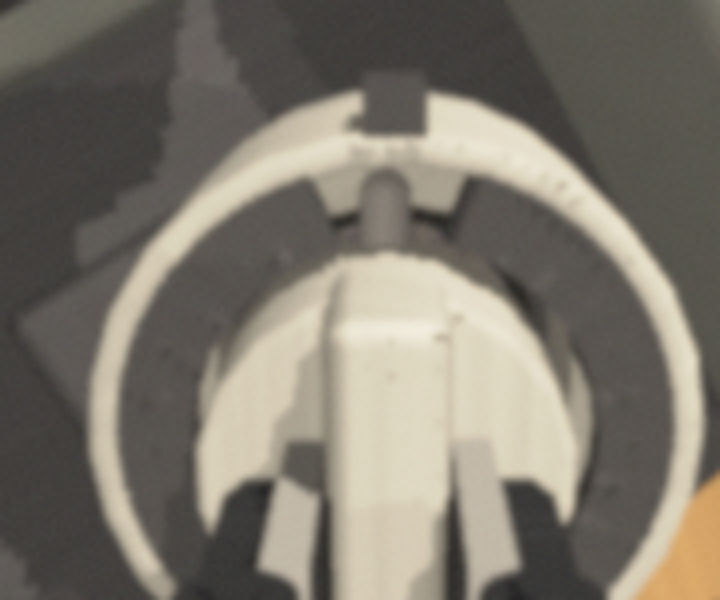

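step_arm --moves '[[[-0.001,0.0003,0.0005,0,0,0],[0,0,0,0,0,0],[0,0,0,0,0,0]]]'

```text
t: 14.85
position: [0.5562, -0.0302, 0.29]
tcp_rot: [158.0, -12.2, 73.2]
force: [-2.6, -0.5, 4.4]
gripper_width: 0.145
```

Run:
```python
from ov import *
st()
p,r=tgt(60,.195);plan(p,r,n=4)
print(portR().inv().apply(sensors.sense()["force"]),sensors.sense()['wrist_torque'])
for n in('side','top'):
  f=grab(n);crop(f,n[0]+'29.png',210 if n=='side' else 240,180 if n=='side' else 130,80,70,8)
```

```text
14.85 [ 0.5562 -0.0302  0.29  ] [157.97 -12.2   73.2 ] F [-2.6 -0.5  4.4] g 0.145 j [ 10.9  22.1 -15.1 118.    6.8  16.  -27.2]
total shift [-0.0008  0.0006  0.0013] rot [ 0.02 -0.04  0.11] n 4
[[-0.0002, 0.0001, 0.0003, 0.0048, -0.0105, 0.0266], [-0.0002, 0.0002, 0.0003, 0.0048, -0.0105, 0.0266], [-0.0002, 0.0002, 0.0003, 0.0048, -0.0105, 0.0266], [-0.0002, 0.0002, 0.0003, 0.0048, -0.0105, 0.0266]]
[-0.56945743 -0.02692581  5.16312349] [-0.24303124  0.59374156 -0.06942383]
```

View pics/s29.png

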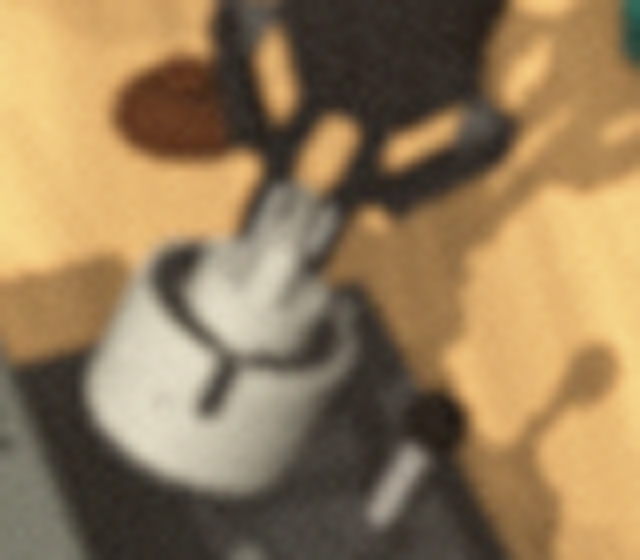

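Run:
```python
from plan import *
p,r=tgt(45,.1955);plan(p,r,n=3)
```

```text
total shift [-0.0008  0.0002  0.0007] rot [ 1.00e-02 -5.00e-02  1.51e+01] n 3
[[-0.0003, 0.0001, 0.0002, 0.0048, -0.0155, 5.0349], [-0.0002, 0.0001, 0.0002, 0.0048, -0.0155, 5.0349], [-0.0002, 0.0001, 0.0002, 0.0048, -0.0155, 5.0349]]
```

step_arm --moves '[[[-0.0003,0.0001,0,0,0,5],[-0.0003,0.0001,0,0,0,5],[-0.0003,0.0001,0,0,0,5],[0,0,0,0,0,0]]]'

```text
t: 15.28
position: [0.5565, -0.0315, 0.2899]
tcp_rot: [161.8, -17.6, 58.0]
force: [-1.9, 0.2, 3.6]
gripper_width: 0.145
```

Run:
```python
from ov import *
st()
p,r=tgt(45,.195);plan(p,r,n=4)
print(portR().inv().apply(sensors.sense()["force"]),portR().inv().apply(sensors.sense()['wrist_torque']))
f=grab('wrist');crop(f,'w30.png',180,130,180,150,4)
```

```text
15.28 [ 0.5565 -0.0315  0.2899] [161.85 -17.61  58.02] F [-1.9  0.2  3.6] g 0.145 j [  8.2  21.8 -11.4 118.2   1.2  15.7 -37.4]
total shift [ 0.0002 -0.0005  0.0012] rot [ 0.05 -0.06 -0.51] n 4
[[0.0001, -0.0001, 0.0003, 0.0132, -0.0155, -0.1278], [0.0001, -0.0001, 0.0003, 0.0132, -0.0155, -0.1278], [0.0001, -0.0001, 0.0003, 0.0132, -0.0155, -0.1278], [0.0001, -0.0001, 0.0003, 0.0132, -0.0155, -0.1278]]
[-0.09586948  0.53916882  4.01810595] [-0.01202639  0.55888343 -0.04055447]
```

View pics/w30.png

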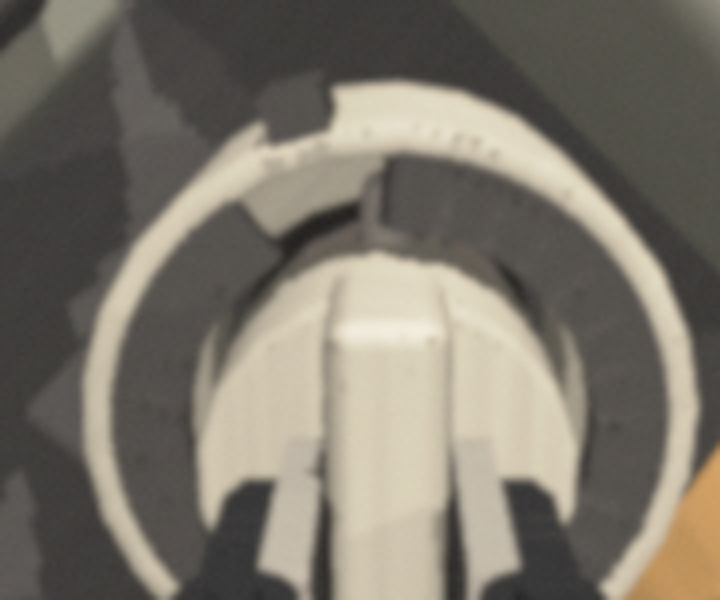

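step_arm --moves '[[[0,-0.0003,0.0005,0,0,5],[0,0,0.0005,0,0,5],[0,0,0.0005,0,0,5]]]'

```text
t: 15.58
position: [0.5577, -0.0325, 0.2896]
tcp_rot: [166.6, -21.6, 43.2]
force: [-4.0, -2.6, 7.9]
gripper_width: 0.147
```

Run:
```python
from ov import *
st()
p,r=tgt(30,.195);plan(p,r,n=4)
print(portR().inv().apply(sensors.sense()["force"]),portR().inv().apply(sensors.sense()['wrist_torque']))
```

```text
15.58 [ 0.5577 -0.0325  0.2896] [166.63 -21.61  43.21] F [-4.  -2.6  7.9] g 0.147 j [  5.4  21.6  -7.7 118.4  -4.   15.3 -47. ]
total shift [-0.     -0.0023  0.0004] rot [ 0.24 -0.14 -0.03] n 4
[[-0.0, -0.0006, 0.0001, 0.06, -0.0349, -0.0067], [-0.0, -0.0006, 0.0001, 0.06, -0.0349, -0.0067], [-0.0, -0.0006, 0.0001, 0.06, -0.0349, -0.0067], [-0.0, -0.0006, 0.0001, 0.06, -0.0349, -0.0067]]
[-0.67957396 -1.77616999  8.99420274] [-0.44426232  0.6090888   0.08548759]
```

step_arm --moves '[[[0,-0.0015,0.0005,0.2,-0.1,5],[0,0,0.0007,0,0,5],[0,0,0.0007,0,0,5]]]'

```text
t: 15.83
position: [0.5587, -0.0321, 0.2893]
tcp_rot: [172.9, -24.4, 27.1]
force: [-5.6, 0.6, 11.3]
gripper_width: 0.147
```

Run:
```python
from ov import *
st()
p,r=tgt(15,.194);plan(p,r,n=4)
print(portR().inv().apply(sensors.sense()["force"]),portR().inv().apply(sensors.sense()['wrist_torque']))
f=grab('wrist');crop(f,'w31.png',180,130,180,150,4)
```

```text
15.83 [ 0.5587 -0.0321  0.2893] [172.93 -24.35  27.12] F [-5.6  0.6 11.3] g 0.147 j [  2.5  21.5  -4.1 118.5  -9.4  15.3 -56.9]
total shift [-0.0016 -0.0028  0.0007] rot [ 0.21 -0.25 -0.08] n 4
[[-0.0004, -0.0007, 0.0002, 0.0535, -0.0627, -0.0201], [-0.0004, -0.0007, 0.0002, 0.0535, -0.0627, -0.0201], [-0.0004, -0.0007, 0.0002, 0.0535, -0.0627, -0.0201], [-0.0004, -0.0007, 0.0002, 0.0535, -0.0627, -0.0201]]
[-0.09689917  1.67558799 12.50830677] [0.03078586 1.04831723 0.52459063]
```

View pics/w31.png

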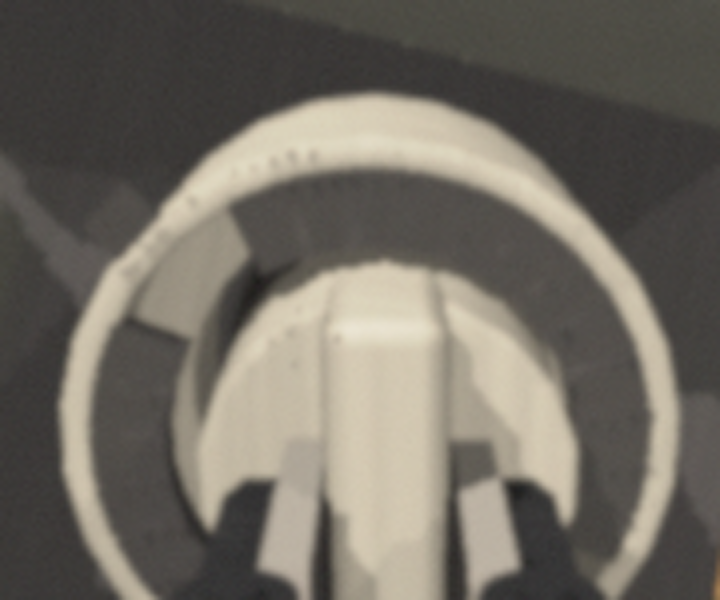

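step_arm --moves '[[[-0.001,-0.0025,0.0003,0.2,-0.2,4],[0,-0.0003,0.0006,0,0,4],[0,0,0.0006,0,0,4]]]'

```text
t: 16.13
position: [0.5594, -0.0306, 0.289]
tcp_rot: [178.5, -25.3, 13.8]
force: [-11.5, 1.8, 17.4]
gripper_width: 0.15
```

Run:
```python
from ov import *
st()
p,r=tgt(0,.193);plan(p,r,n=4)
print(portR().inv().apply(sensors.sense()["force"]),portR().inv().apply(sensors.sense()['wrist_torque']))
f=grab('wrist');crop(f,'w32.png',180,130,180,150,4)
```

```text
16.13 [ 0.5594 -0.0306  0.289 ] [178.54 -25.34  13.8 ] F [-11.5   1.8  17.4] g 0.15 j [-1.000e-01  2.140e+01 -1.100e+00  1.187e+02 -1.380e+01  1.520e+01
 -6.500e+01]
total shift [-0.003  -0.0014  0.0011] rot [ 0.14 -0.38  2.8 ] n 4
[[-0.0007, -0.0003, 0.0003, 0.0352, -0.0947, 0.7002], [-0.0007, -0.0003, 0.0003, 0.0352, -0.0947, 0.7002], [-0.0007, -0.0003, 0.0003, 0.0352, -0.0947, 0.7002], [-0.0008, -0.0003, 0.0003, 0.0352, -0.0947, 0.7002]]
[-2.58236808  3.88832272 20.35642096] [0.63768669 1.45997292 0.57368039]
```

View pics/w32.png

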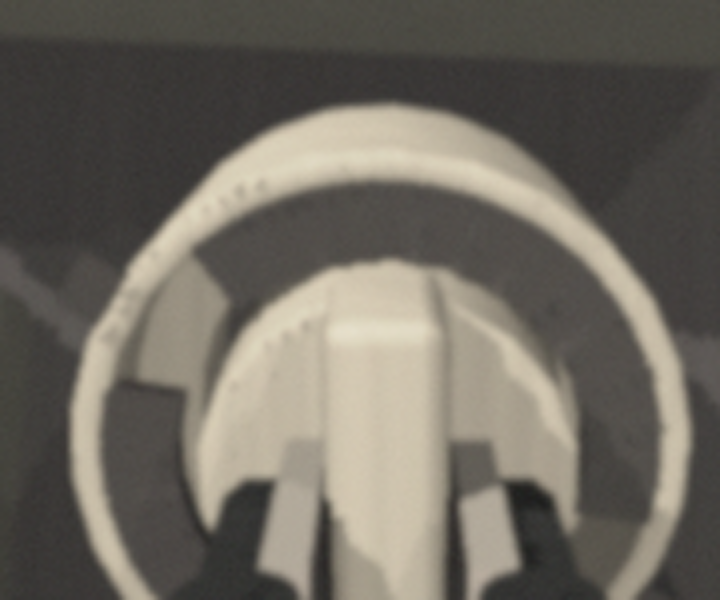

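step_arm --moves '[[[-0.0015,-0.001,0,0.1,-0.2,3],[-0.001,-0.0003,0,0,-0.2,2],[0,0,0,0,0,0]]]'

```text
t: 16.43
position: [0.5591, -0.0294, 0.2892]
tcp_rot: [-179.2, -25.3, 8.5]
force: [-3.4, -2.3, 4.8]
gripper_width: 0.145
```

Run:
```python
from ov import *
st()
p,r=tgt(0,.193);plan(p,r,n=4)
print(portR().inv().apply(sensors.sense()["force"]),portR().inv().apply(sensors.sense()['wrist_torque']))
f=grab('wrist');crop(f,'w33.png',180,130,180,150,4)
f=grab('side');crop(f,'s33.png',210,180,80,70,8)
```

```text
16.43 [ 0.5591 -0.0294  0.2892] [-179.17  -25.29    8.47] F [-3.4 -2.3  4.8] g 0.145 j [ -1.3  21.4   0.2 118.8 -15.5  15.4 -68.4]
total shift [-0.0031  0.0001  0.0012] rot [ 0.11 -0.3  -2.01] n 4
[[-0.0008, 0.0, 0.0003, 0.028, -0.076, -0.5032], [-0.0008, 0.0, 0.0003, 0.028, -0.076, -0.5032], [-0.0008, 0.0, 0.0003, 0.028, -0.076, -0.5032], [-0.0008, 0.0, 0.0003, 0.028, -0.076, -0.5032]]
[-1.39408566 -1.66532835  5.94553939] [-0.49911928  1.2154098   0.13188449]
```

View pics/w33.png

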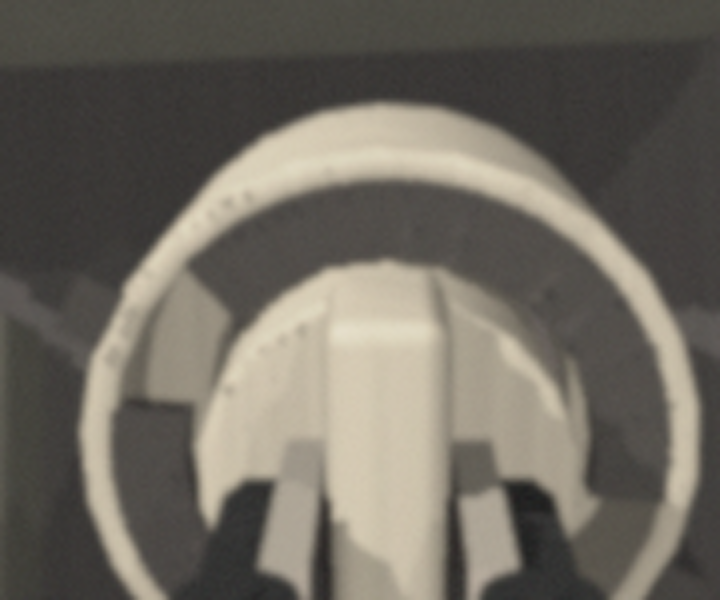

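View pics/s33.png

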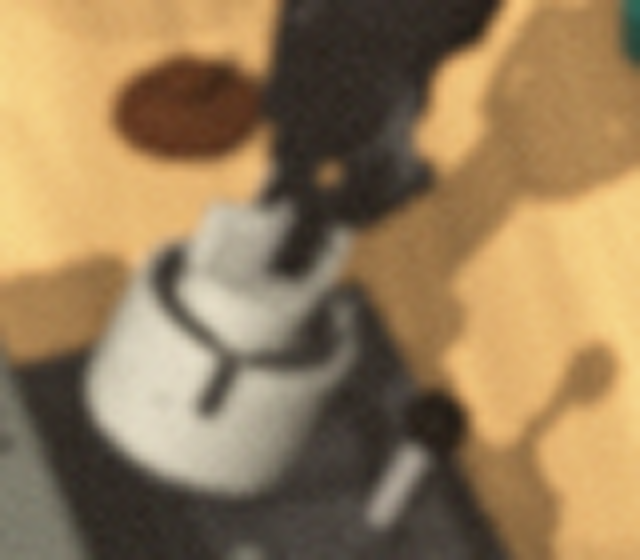

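step_arm --moves '[[[-0.001,0,0,0,0,4],[-0.0005,0,0,0,0,3],[0,0,0,0,0,0]]]'

```text
t: 16.78
position: [0.5587, -0.0292, 0.2891]
tcp_rot: [-176.3, -25.2, 1.7]
force: [-2.0, -2.2, 3.2]
gripper_width: 0.145
```

Run:
```python
from ov import *
st()
p,r=tgt(0,.193);plan(p,r,n=4)
print(portR().inv().apply(sensors.sense()["force"]),portR().inv().apply(sensors.sense()['wrist_torque']))
f=grab('wrist');crop(f,'w34.png',180,130,180,150,4)
```

```text
16.78 [ 0.5587 -0.0292  0.2891] [-176.3   -25.18    1.67] F [-2.  -2.2  3.2] g 0.145 j [ -2.4  21.3   1.7 119.  -17.7  15.3 -72.4]
total shift [-0.0026  0.0007  0.0013] rot [ 0.13 -0.44 -8.17] n 4
[[-0.0007, 0.0002, 0.0003, 0.0325, -0.111, -2.0414], [-0.0007, 0.0001, 0.0003, 0.0325, -0.111, -2.0414], [-0.0007, 0.0001, 0.0003, 0.0325, -0.111, -2.0414], [-0.0007, 0.0001, 0.0003, 0.0325, -0.111, -2.0414]]
[-0.81668533 -1.8318993   3.93895464] [-0.67858672  0.90357499  2.2576584 ]
```

View pics/w34.png

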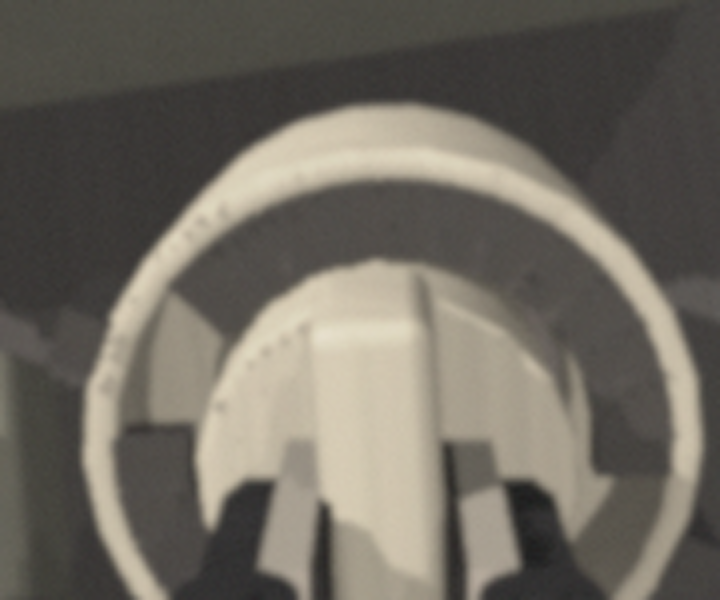

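step_arm --moves '[[[0,0,0,0,0,-5],[0,0,0,0,0,0]]]'

```text
t: 17.0
position: [0.5588, -0.0292, 0.289]
tcp_rot: [-178.9, -25.4, 7.8]
force: [0.6, -0.8, 3.4]
gripper_width: 0.142
```

Run:
```python
from ov import *
st()
print(portR().inv().apply(sensors.sense()["force"]),portR().inv().apply(sensors.sense()['wrist_torque']))
f=grab('wrist');crop(f,'w35.png',180,130,180,150,4)
```

```text
17.0 [ 0.5588 -0.0292  0.289 ] [-178.95  -25.41    7.84] F [ 0.6 -0.8  3.4] g 0.142 j [ -1.4  21.3   0.3 118.9 -15.7  15.2 -68.8]
[ 1.82377509 -0.87064078  2.87448602] [-0.18464898  0.46815267  0.52559672]
```

View pics/w35.png

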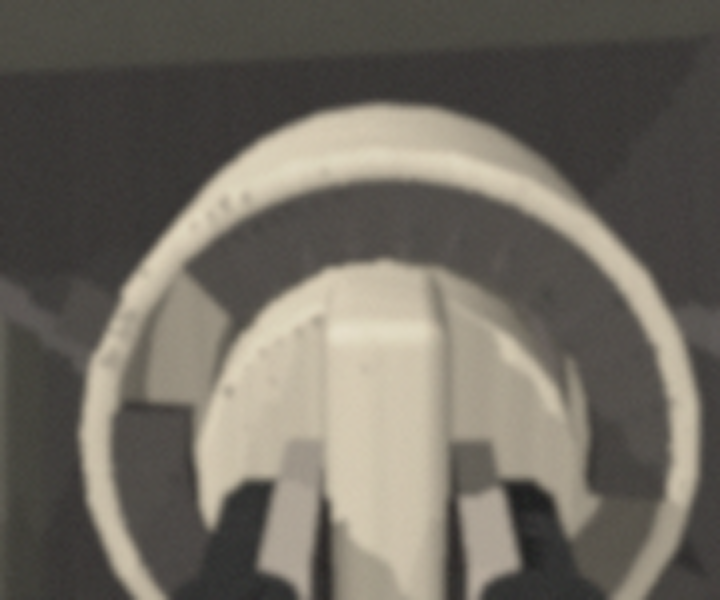

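Cap at its stop with the bar square in the jaws again. Release and back off.

step_arm --moves '[[[0,0,0,0,0,0],[0,0,0,0,0,0],[0,0,0,0,0,0],[0,0,0,0,0,0]]]' --claw 0.65

```text
t: 17.38
position: [0.5579, -0.0295, 0.2877]
tcp_rot: [-178.5, -25.2, 7.0]
force: [-0.7, -0.5, 0.2]
gripper_width: 0.35
```

step_arm --moves '[[[0,0,-0.012,0,0,0],[0,0,-0.03,0,0,0],[0,0,-0.04,0,0,0],[0,0,-0.04,0,0,0],[0,0,0,0,0,0]]]'

```text
t: 17.8
position: [0.5031, -0.0398, 0.4017]
tcp_rot: [-178.3, -24.8, 6.7]
force: [0.8, -0.4, -0.2]
gripper_width: 0.35
```

Run:
```python
from ov import *
st()
ov('w36.png')
f=grab('wrist');crop(f,'w36c.png',170,110,190,150,4)
f=grab('side');crop(f,'s36.png',200,180,100,90,7)
f=grab('top');crop(f,'t36.png',210,110,110,110,5)
```

```text
17.8 [ 0.5031 -0.0398  0.4017] [-178.32  -24.77    6.7 ] F [ 0.8 -0.4 -0.2] g 0.35 j [ -4.9   7.6   5.7 118.  -10.8  30.5 -74.2]
```

View pics/w36c.png

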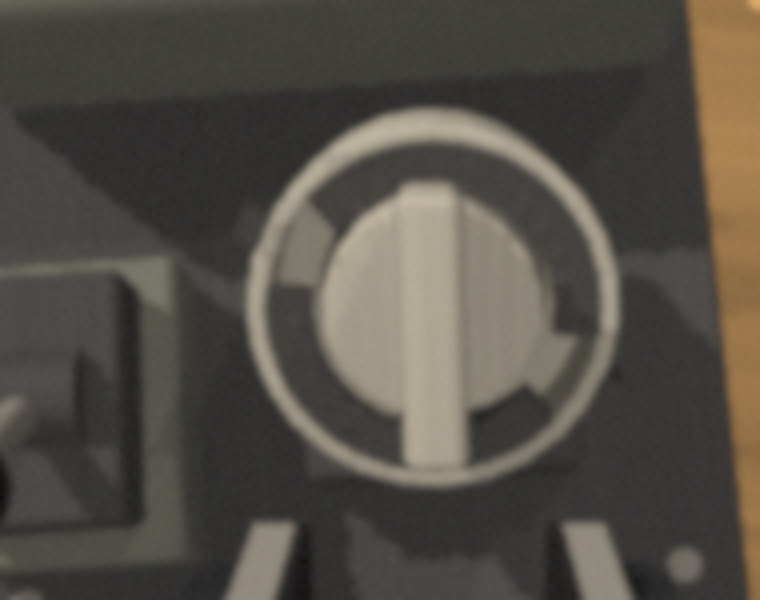

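View pics/s36.png

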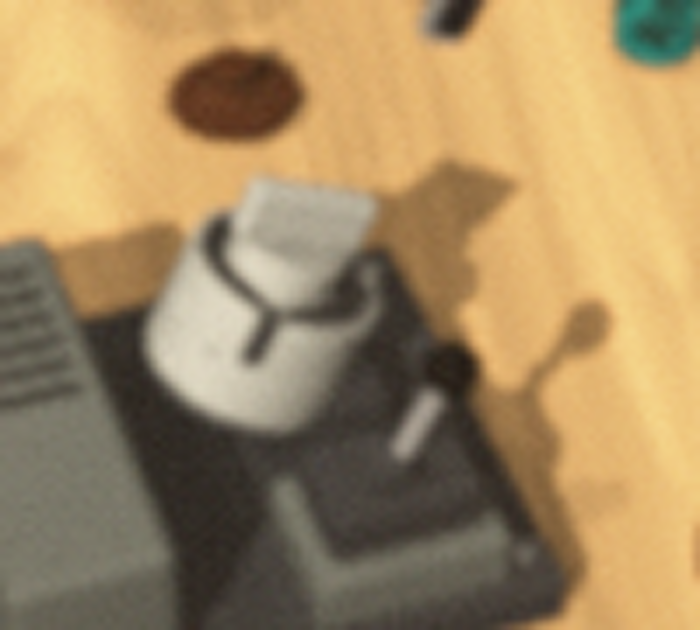

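View pics/t36.png

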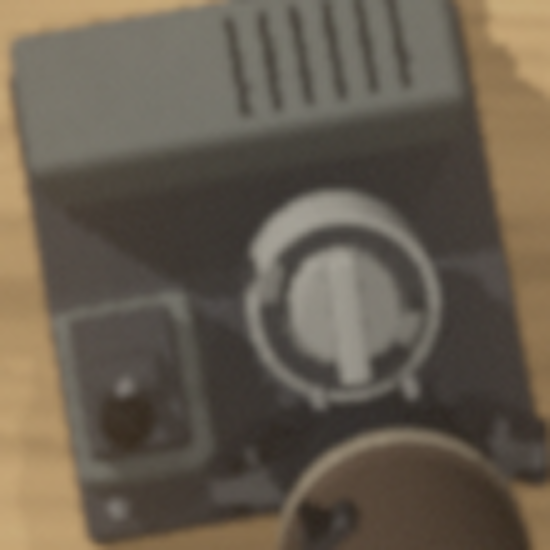

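Run:
```python
from ov import *
f=grab('wrist')
for d in (0,-.002,-.004):
  ring=np.array([proj(f,portpt(.046*np.cos(a),.046*np.sin(a),d)) for a in np.linspace(0,2*np.pi,360)])
  print(d,"rim w",np.ptp(ring[:,0])*4,"l/r",(ring[:,0].min()-170)*4,(ring[:,0].max()-170)*4,"bot",(ring[:,1].max()-110)*4)
  for h in (.040,.044,.048):
    a=np.radians(-2.5)
    e=[(proj(f,portpt(s*.03*np.cos(a),s*.03*np.sin(a),d+h))-[170,110])*4 for s in(1,-1)]
    w=[(proj(f,portpt(s*.007*np.sin(a),-s*.007*np.cos(a),d+h))-[170,110])*4 for s in(1,-1)]
    print("  h",h,np.round(e,0).tolist(),"len",round(e[1][1]-e[0][1],1),"wid",round(abs(w[0][0]-w[1][0]),1))
```

```text
0 rim w 382.2808511680388 l/r 241.39806176084937 623.6789129288882 bot 480.11466626763854
  h 0.04 [[430.0, 198.0], [436.0, 477.0]] len 278.7 wid 67.0
  h 0.044 [[430.0, 201.0], [436.0, 484.0]] len 282.8 wid 68.1
  h 0.048 [[430.0, 204.0], [436.0, 491.0]] len 286.9 wid 69.2
-0.002 rim w 379.7464061834297 l/r 242.64053714289582 622.3869433263255 bot 477.27896016202203
  h 0.04 [[430.0, 197.0], [436.0, 474.0]] len 276.8 wid 66.5
  h 0.044 [[430.0, 200.0], [436.0, 480.0]] len 280.7 wid 67.6
  h 0.048 [[430.0, 202.0], [436.0, 487.0]] len 284.8 wid 68.6
-0.004 rim w 377.24534558891946 l/r 243.8666514118297 621.1119970007492 bot 474.47897816957845
  h 0.04 [[430.0, 196.0], [435.0, 471.0]] len 274.8 wid 66.0
  h 0.044 [[430.0, 198.0], [436.0, 477.0]] len 278.7 wid 67.0
  h 0.048 [[430.0, 201.0], [436.0, 484.0]] len 282.8 wid 68.1
```

Run:
```python
from ov import *
plan([.530,.075,.36],down(10.7))
```

```text
total shift [ 0.0219 -0.1081  0.0506] rot [ -0.88 -24.26  -3.46] n 4
[[0.0055, -0.027, 0.0126, -0.2197, -6.0661, -0.8661], [0.0072, -0.027, 0.0119, -0.2197, -6.0661, -0.8661], [0.0088, -0.0269, 0.0109, -0.2197, -6.0661, -0.8661], [0.0103, -0.0268, 0.0098, -0.2197, -6.0661, -0.8661]]
```

step_arm --moves '[[[0.0055,-0.027,0.0125,-0.2,-6,-0.9],[0.007,-0.027,0.012,-0.2,-6,-0.9],[0.009,-0.027,0.011,-0.2,-6,-0.9],[0.0105,-0.027,0.01,-0.2,-6,-0.9],[0,0,0,0,0,0]]]' --claw 1

```text
t: 18.47
position: [0.5305, 0.0761, 0.3525]
tcp_rot: [179.8, 1.3, 10.4]
force: [0.4, 1.3, 0.7]
gripper_width: 0.001
```

Run:
```python
from ov import *
st()
f=grab('wrist');cv2.imwrite('pics/w37.png',f['image'][:,:,::-1])
print(proj(f,[.583,.0854,.134]))
```

```text
18.47 [0.5305 0.0761 0.3525] [179.76   1.31  10.39] F [0.4 1.3 0.7] g 0.001 j [-17.7  20.    4.9 106.2  -1.8  55.3 -91.6]
[275.67835501 136.90084135]
```

View pics/w37.png

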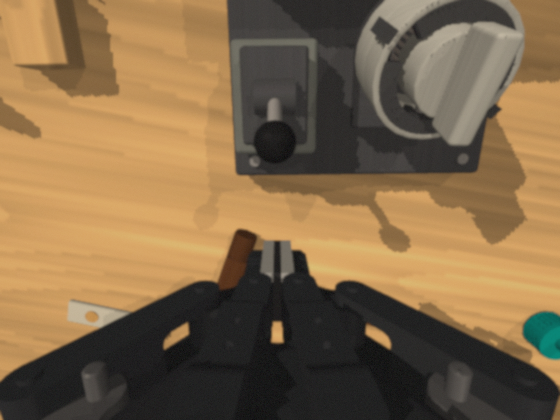

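step_arm --moves '[[[0,0,0.028,0,-0.7,0],[0,0,0.028,0,-0.6,0],[0,0,0,0,0,0]]]'

```text
t: 18.77
position: [0.5298, 0.0726, 0.2929]
tcp_rot: [179.7, 2.4, 10.3]
force: [-1.2, -0.8, 0.3]
gripper_width: 0.005
```

Run:
```python
from ov import *
st()
f=grab('wrist');cv2.imwrite('pics/w38.png',f['image'][:,:,::-1])
print(proj(f,[.581,.0854,.134]))
c,s=np.cos(np.radians(10.7)),np.sin(np.radians(10.7))
b=np.array([.581,.0854]);t=b+np.array([c,s])*.034
plan([t[0],t[1],.293],down(10.7))
```

```text
18.77 [0.5298 0.0726 0.2929] [179.67   2.39  10.29] F [-1.2 -0.8  0.3] g 0.005 j [-17.1  24.3   4.7 109.5  -2.3  48.7 -91. ]
[265.90063055 141.70792264]
total shift [ 0.0861 -0.0039 -0.0015] rot [ 0.31  2.28 -0.43] n 3
[[0.0287, -0.0013, -0.0005, 0.1038, 0.7595, -0.1426], [0.0287, -0.0012, -0.0001, 0.1038, 0.7595, -0.1426], [0.0287, -0.0011, 0.0003, 0.1038, 0.7595, -0.1426]]
```

View pics/w38.png

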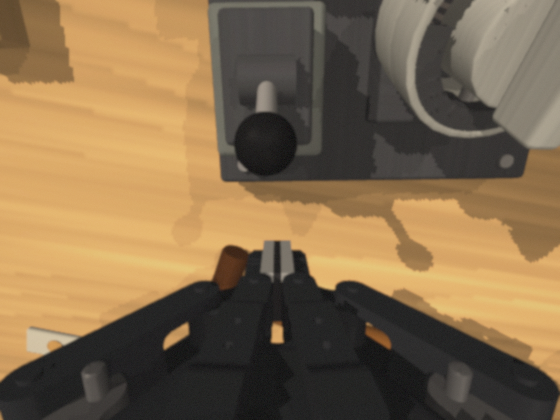

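step_arm --moves '[[[0.008,-0.004,0,0.3,2.3,-0.4],[0.008,-0.001,0,0,0,0],[0,0,0,0,0,0]]]'

```text
t: 19.07
position: [0.5461, 0.0782, 0.2966]
tcp_rot: [180.0, -0.1, 10.5]
force: [1.1, 0.3, -0.4]
gripper_width: 0.008
```

Run:
```python
from ov import *
st()
f=grab('wrist');cv2.imwrite('pics/w39.png',f['image'][:,:,::-1])
c,s=np.cos(np.radians(10.7)),np.sin(np.radians(10.7))
b=np.array([.581,.0854]);t=b+np.array([c,s])*.034
plan([t[0],t[1],.293],down(10.7))
```

```text
19.07 [0.5461 0.0782 0.2966] [ 1.7996e+02 -1.3000e-01  1.0470e+01] F [ 1.1  0.3 -0.4] g 0.008 j [-17.1  24.7   4.5 108.1  -2.5  47.2 -90.8]
total shift [ 0.0701 -0.0011  0.0038] rot [ 0.04 -0.12 -0.24] n 2
[[0.0351, -0.0005, 0.0019, 0.0214, -0.0586, -0.1219], [0.0351, -0.0005, 0.0019, 0.0214, -0.0586, -0.1219]]
```

View pics/w39.png

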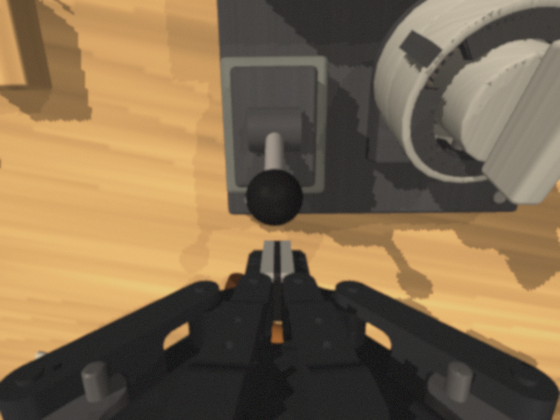

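step_arm --moves '[[[0.012,0,0.003,0,0,0],[0.014,0,0.001,0,0,0],[0.014,0,0,0,0,0],[0.012,0,0,0,0,0]]]'

```text
t: 19.45
position: [0.5955, 0.0853, 0.2967]
tcp_rot: [180.0, 0.1, 10.3]
force: [-1.6, -0.2, 0.4]
gripper_width: 0.0
```

Run:
```python
from ov import *
st()
f=grab('wrist');cv2.imwrite('pics/w40.png',f['image'][:,:,::-1])
c,s=np.cos(np.radians(10.7)),np.sin(np.radians(10.7))
b=np.array([.581,.0854]);t=b+np.array([c,s])*.034
plan([t[0],t[1],.293],down(10.7))
```

```text
19.45 [0.5955 0.0853 0.2967] [1.7996e+02 1.0000e-01 1.0300e+01] F [-1.6 -0.2  0.4] g 0.0 j [-16.6  28.8   4.8 100.9  -2.9  50.6 -90.2]
total shift [ 0.0178 -0.0029  0.0039] rot [ 0.05 -0.05 -0.39] n 1
[[0.0178, -0.0029, 0.0039, 0.0523, -0.045, -0.3921]]
```

View pics/w40.png

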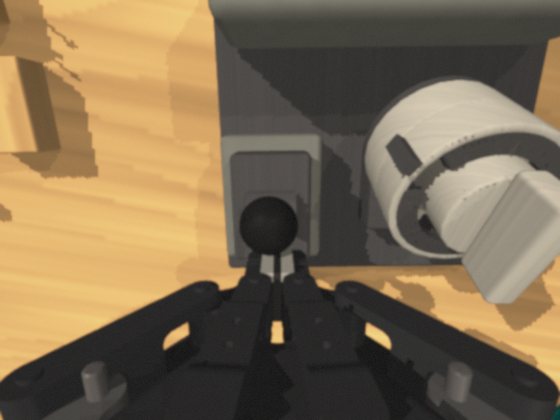

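Pushing works; the ball (268,226) moves ahead of the fingers. Continue.

step_arm --moves '[[[0.01,-0.002,0.003,0,0,-0.3],[0.008,-0.001,0.001,0,0,0],[0.004,0,0,0,0,0]]]'

```text
t: 19.75
position: [0.616, 0.0908, 0.2939]
tcp_rot: [179.9, 0.5, 10.5]
force: [-24.0, -3.0, 13.5]
gripper_width: 0.003
```

Run:
```python
from ov import *
st()
f=grab('wrist');cv2.imwrite('pics/w41.png',f['image'][:,:,::-1])
```

```text
19.75 [0.616  0.0908 0.2939] [179.91   0.5   10.49] F [-24.   -3.   13.5] g 0.003 j [-16.6  30.8   4.8  97.7  -3.   52.1 -90.1]
```

View pics/w41.png

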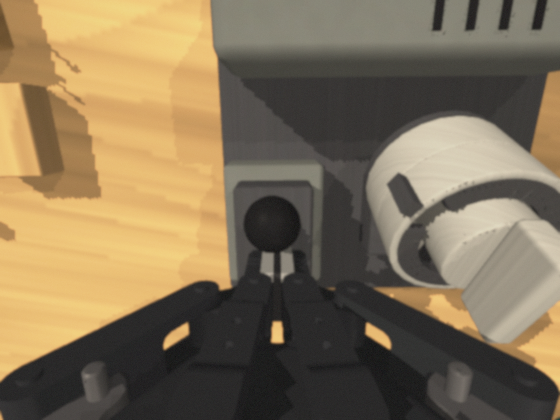

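step_arm --moves '[[[-0.012,0,0,0,0,0],[-0.03,0,-0.01,0,0,0],[-0.03,0,-0.035,0,0,0],[-0.03,0,-0.035,0,0,0],[-0.02,0,-0.03,0,0,0]]]'

```text
t: 20.22
position: [0.4967, 0.0685, 0.3974]
tcp_rot: [179.8, 1.4, 10.4]
force: [0.2, 0.5, 0.4]
gripper_width: -0.002
```

step_arm --moves '[[[-0.03,0,-0.02,0,0,0],[-0.03,0.01,-0.01,0,0,0],[0,0,0,0,0,0]]]'

```text
t: 20.47
position: [0.4348, 0.0461, 0.4374]
tcp_rot: [179.9, 0.9, 10.3]
force: [0.2, 0.5, 0.7]
gripper_width: 0.002
```

Run:
```python
from ov import *
st()
f=grab('wrist');cv2.imwrite('pics/w42.png',f['image'][:,:,::-1])
f=grab('side');crop(f,'s42.png',180,180,120,110,6)
g=grab('top');crop(g,'t42.png',200,90,130,140,4)
cv2.imwrite('pics/top42.png',g['image'][:,:,::-1])
```

```text
20.47 [0.4348 0.0461 0.4374] [179.89   0.86  10.35] F [0.2 0.5 0.7] g 0.002 j [-17.9   5.6   5.2 111.9  -0.5  63.4 -92.1]
```

View pics/s42.png

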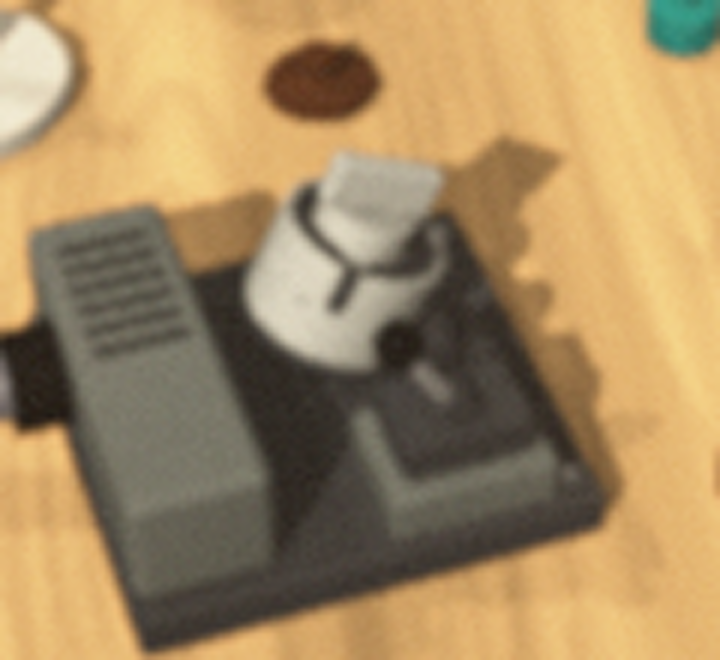

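View pics/w42.png

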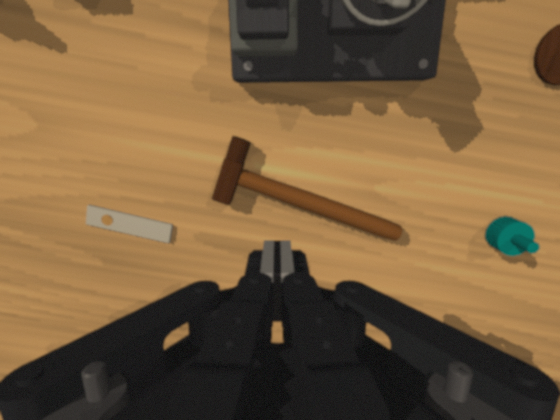

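View pics/t42.png

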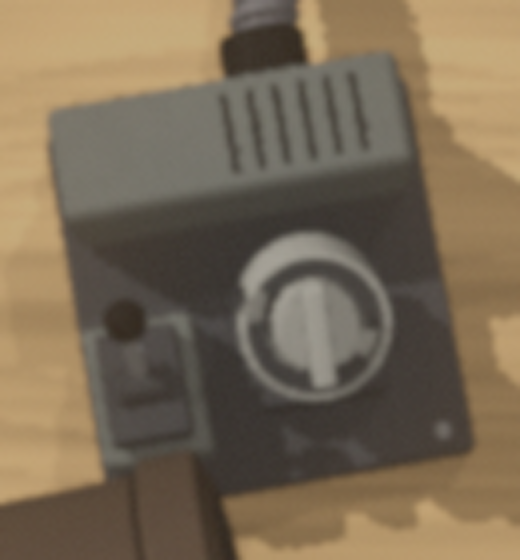

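Run:
```python
from ov import *
g=grab('side');f=grab('top')
def T(a,b): return tri((f,200+a[0]/4,90+a[1]/4),(g,180+b[0]/6,180+b[1]/6))
x,e=T((125,320),(400,343));print("ball",x,e, "travel",np.linalg.norm(x-[.581,.0854,.134]))
a,e1=T((313,280),(340,154));b,e2=T((325,387),(440,170))
print(e1,e2);m=(a+b)/2
print("bar ends port frame",portR().inv().apply(a-PORT),portR().inv().apply(b-PORT))
```

```text
ball [0.63713387 0.09552271 0.13314277] [np.float64(0.0016068903735190735), np.float64(0.0016068903735190494)] travel 0.05704573245756716
[np.float64(0.002969696132682432), np.float64(0.0029696961326821343)] [np.float64(0.0005577185357453642), np.float64(0.0005577185357451911)]
bar ends port frame [ 0.0358996  -0.00326943  0.04150528] [-0.02548266 -0.00083398  0.04153419]
```

View pics/top42.png

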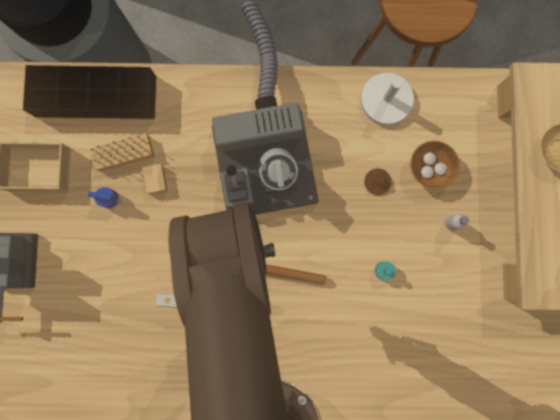

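```bash
python3 -c "
from bench import job,sensors
print(sensors.sense()['t']);print(job.finish_job())"
```

```text
20.7167
the job is handed in; nothing more can be done
None
```

I carried out every step and handed the job in at about 20.7 s of the 72 s; no verdict was reported.

**What was done:** The cartridge went stem up into the sloping port and was let go. The cap went down through the notches and was turned clockwise to the end stop; the torque rose to about 2.3 N·m there, so I eased the twist off and released it. The lever was then pushed until its stop resisted with about 24 N, and the arm was drawn clear.

**Last checks:**
- **Cap angle:** the grip bar lies about 2° from the port's x, well inside the 0.2 rad limit.
- **Cap height:** its centre came out about 8.5 mm outside my rim estimate. The wrist pictures suggest the true rim is 2–4 mm lower, which would make it 11–12 mm; about 11 mm is expected when locked.
- **Lever:** the ball moved 57 mm of its 58 mm travel.
- **Other things on the bench:** the ones visible in the last top picture are where they were. The arm hid part of the mallet and the bone blank there, but the last wrist picture showed both lying in place.
- **Gripper:** the force reading is near zero and it is touching nothing.

**What disagreed or could not be checked:**
- **Axial force:** pressing and turning the cap gave up to 23 N along the port's axis, more than the seat's spring should give. I put this down to the cup rubbing sideways in the opening, because it eased when the cap was re-centred and was about 3 N just before release.
- **Seat compression:** I could not read this directly; I infer it from the cap's height and from reaching the stop.

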